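# Put the battery packs on charge in a fold-down dock

## Task

Put the loose battery packs on charge: move the flip-top case that stands in the way into the tray of the wooden controller rack, lying flat, pull the front of the charging dock all the way down, and seat every pack flat and fully home in a pocket of its own while the front is down. Then push the front back up until it is fully shut with the packs still in their pockets, and leave the mouse, cup lid, glass dish, cup and game controller where they are.

Things in the scene. Friction and masses are not known exactly. Their poses are not given: they have to be found in the camera images.
- dock: Charging dock, a black fixed box 110 deep x 320 wide x 175 mm high with a white fold-down front. Origin: centre of its underside on the desk. Its front looks along its own -x, y runs along its width, z up. When the front is fully down, it lies level over the desk in front of the dock (underside 20 mm above the desk), reaching 256 mm from the origin along -x, so the desk there must be clear.
- front (a joint): The dock's fold-down front, hinged along its bottom edge. 0 = shut (upright), 1.57 = fully down (level); rad. Stiff hinge: it stays roughly where it is put when empty, sinks slowly when loaded and not near upright. Pulling the bar takes a few newtons.
- hinge (a point): Middle of the hinge line, 60 mm ahead of the dock's origin (dock -x) and 20 mm above the desk; the hinge line runs along the dock's y.
- bar (a point): Middle of the round steel pull bar (12 mm thick, 140 mm long, along the dock's y, on two arms 120 mm apart) at the free edge of the front, 190 mm from the hinge line. Standing 30 mm above the dock's roof when shut; 32 mm above the desk when fully down. It can be pinched from above, pads ahead and behind, within 50 mm of its middle; 39 mm are free between the bar and the edge of the panel.
- pocket0 (a point): Pocket 1 of 4 in the front's inner face: the centre of a fully seated pack. Axes: x out of the pocket (up when the front is down), y along the dock's width, z hinge to bar (the pocket's long way). 102 (z) x 52 (y) x 24 mm deep, floor 16 mm below this point; a seated pack stands 8 mm proud. Pockets 76 mm apart; 42 mm wide finger notches mid-way in the long walls, down to the floor.
- pocket1 (a point): Pocket 2 of 4 in the front's inner face: the centre of a fully seated pack. Axes: x out of the pocket (up when the front is down), y along the dock's width, z hinge to bar (the pocket's long way). 102 (z) x 52 (y) x 24 mm deep, floor 16 mm below this point; a seated pack stands 8 mm proud. Pockets 76 mm apart; 42 mm wide finger notches mid-way in the long walls, down to the floor.
- pocket2 (a point): Pocket 3 of 4 in the front's inner face: the centre of a fully seated pack. Axes: x out of the pocket (up when the front is down), y along the dock's width, z hinge to bar (the pocket's long way). 102 (z) x 52 (y) x 24 mm deep, floor 16 mm below this point; a seated pack stands 8 mm proud. Pockets 76 mm apart; 42 mm wide finger notches mid-way in the long walls, down to the floor.
- pocket3 (a point): Pocket 4 of 4 in the front's inner face: the centre of a fully seated pack. Axes: x out of the pocket (up when the front is down), y along the dock's width, z hinge to bar (the pocket's long way). 102 (z) x 52 (y) x 24 mm deep, floor 16 mm below this point; a seated pack stands 8 mm proud. Pockets 76 mm apart; 42 mm wide finger notches mid-way in the long walls, down to the floor.
- pack0: Battery pack, blue plastic block 96 (x) x 46 (y) x 32 (z) mm, about 0.12 kg, loose on the desk, black label on one face. Origin at its centre. May be absent. Either broad face and either end will do.
- pack1: Battery pack, orange plastic block 96 (x) x 46 (y) x 32 (z) mm, about 0.12 kg, loose on the desk, black label on one face. Origin at its centre. May be absent. Either broad face and either end will do.
- pack2: Battery pack, green plastic block 96 (x) x 46 (y) x 32 (z) mm, about 0.12 kg, loose on the desk, black label on one face. Origin at its centre. May be absent. Either broad face and either end will do.
- pack3: Battery pack, yellow plastic block 96 (x) x 46 (y) x 32 (z) mm, about 0.12 kg, loose on the desk, black label on one face. Origin at its centre. May be absent. Either broad face and either end will do.
- case: Flip-top plastic case, red, snapped shut, 100 (x) x 60 (y) x 36 (z) mm, about 0.11 kg. Origin at its centre. It starts on the desk in front of the dock, in the way of the front.
- rack: Wooden controller rack, fixed. Origin: centre of the tray's underside on the desk; the tray's floor is 12 mm above the desk and 136 (x) x 180 (y) mm inside (own x from -70 to +66, y from -90 to +90), lips 26 mm high above the desk on three sides, a 68 mm high board on the +x side with a narrow slot behind it.
- mouse: Pink plastic mouse, 75 x 58 x 36 mm, bystander. Origin: centre of its underside.
- cup_lid: Stainless cup lid, 84 mm across, 34 mm high, bystander. Origin: centre of its underside.
- dish: Glass dish, 110 mm across, 35 mm high, bystander. Origin: centre of its underside.
- gamepad: Black game controller, about 105 x 140 x 35 mm, bystander. Origin: under its middle.
- cup: Steel cup, 76 mm across, 120 mm high, bystander. Origin: centre of its underside.
Mind the look-alikes: they are no part of the job. Of the things that look like the case, the smaller one is meant.

How it is judged (in metres and radians):
On the way, in this order (a step that is already met when the one before it is completed fails the run):
1. the front is fully down (value of joint front above 1.5 rad), for 0.2 s.
2. every pack lies seated in a pocket while the front is down ((distance between pack0 and pocket0 below 0.008 m or distance between pack0 and pocket1 below 0.008 m or distance between pack0 and pocket2 below 0.008 m or distance between pack0 and pocket3 below 0.008 m) and angle between the z axis of each of pack0, pack1, pack2, pack3 and the x axis of pocket0, either way round below 0.08 rad and angle between the x axis of each of pack0, pack1, pack2, pack3 and the z axis of pocket0, either way round below 0.1 rad and (distance between pack1 and pocket0 below 0.008 m or distance between pack1 and pocket1 below 0.008 m or distance between pack1 and pocket2 below 0.008 m or distance between pack1 and pocket3 below 0.008 m) and (distance between pack2 and pocket0 below 0.008 m or distance between pack2 and pocket1 below 0.008 m or distance between pack2 and pocket2 below 0.008 m or distance between pack2 and pocket3 below 0.008 m) and (distance between pack3 and pocket0 below 0.008 m or distance between pack3 and pocket1 below 0.008 m or distance between pack3 and pocket2 below 0.008 m or distance between pack3 and pocket3 below 0.008 m) and value of joint front above 1.45 rad), for 0.2 s.
At the end, for the whole second after the job is handed in: The front is shut (within 0.05 rad), every pack present is seated in a pocket of the front (centre within 8 mm of the pocket's point, flat within 0.08 rad, square within 0.1 rad), the case lies flat on the floor of the rack's tray, and all of these are at rest ((distance between pack0 and pocket0 below 0.008 m or distance between pack0 and pocket1 below 0.008 m or distance between pack0 and pocket2 below 0.008 m or distance between pack0 and pocket3 below 0.008 m) and angle between the z axis of each of pack0, pack1, pack2, pack3 and the x axis of pocket0, either way round below 0.08 rad and angle between the x axis of each of pack0, pack1, pack2, pack3 and the z axis of pocket0, either way round below 0.1 rad and (distance between pack1 and pocket0 below 0.008 m or distance between pack1 and pocket1 below 0.008 m or distance between pack1 and pocket2 below 0.008 m or distance between pack1 and pocket3 below 0.008 m) and (distance between pack2 and pocket0 below 0.008 m or distance between pack2 and pocket1 below 0.008 m or distance between pack2 and pocket2 below 0.008 m or distance between pack2 and pocket3 below 0.008 m) and (distance between pack3 and pocket0 below 0.008 m or distance between pack3 and pocket1 below 0.008 m or distance between pack3 and pocket2 below 0.008 m or distance between pack3 and pocket3 below 0.008 m) and x of case in the frame of rack between -0.07 and 0.066 m and y of case in the frame of rack between -0.09 and 0.09 m and z of case in the frame of rack between 0.024 and 0.036 m and angle between the z axis of case and the z axis of rack, either way round below 0.1 rad and linear speed of each of pack0, pack1, pack2, pack3, case below 0.03 m/s and value of joint front below 0.05 rad); the robot touches nothing.
It fails at once if the mouse is moved by more than 5 cm (distance of mouse from where it was at the start of the episode above 0.05 m).
It fails at once if the cup lid is moved by more than 5 cm (distance of cup_lid from where it was at the start of the episode above 0.05 m).
It fails at once if the dish is moved by more than 5 cm (distance of dish from where it was at the start of the episode above 0.05 m).
It fails at once if the gamepad is moved by more than 5 cm (distance of gamepad from where it was at the start of the episode above 0.05 m).
It fails at once if the cup is moved by more than 5 cm (distance of cup from where it was at the start of the episode above 0.05 m).
Of pack0, pack1, pack2, pack3 only 3 to 4 are there at a start; the rules pass over those that are not, and their reading is None.
At some moment in a run one of pack0, pack1, pack2, pack3, case may be knocked a few centimetres aside while the robot is not near it.
Once in a run the grip may slacken for a moment while it holds something.
It also fails if it takes over 210 s, if anything falls off the work surface, if the arm or the gripper's body presses on something with over 40 N, if the wrist force passes 120 N, or if a joint passes its speed limit or range.

## Robot

A 6-joint arm with a two-finger parallel gripper is mounted at the origin on the work surface. World frame = base frame: x ahead of the robot, y to its left, z up, the work surface at z = 0. Lengths are in mm, angles in rad, forces in N, time in s.
With the tool pointing down it reaches from about 325 to 900 mm from the base axis. Payload 3.5 kg.
Tool frame: the origin (TCP) lies between the finger pads; the fingertips stand 22 mm ahead of it and the grasp point (between the pads) lies 3 mm ahead of it; z points along the fingers, y is the line along which they close (so a half turn about z gives the same grasp; the last joint's range is limited). The gripper opens to 85 mm and grips with 20 to 120 N. Pads are 22 mm wide; open, the fingers measure 114 mm over their backs; the gripper's body (76 mm by 85 mm) begins 54 mm behind the grasp point. The pads swing forward as they close: fully open they stand 13 mm farther back than shut.
Start: joints at [-1.369, 0.276, -0.026, 1.268, 0, 1.467], TCP at [187.552, -596.193, 253.313] pointing down, gripper open.
Joint ranges: [-3.12, 3.12], [-0.85, 1.88], [-1.08, 1.24], [-1.95, 2.15], [-1.57, 1.53], [-3.14, 3.14]. Speed limits (rad/s): [2.57, 2.57, 3.14, 3.14, 3.14, 3.14].

## Interface

Orientations are given as a unit quaternion [x, y, z, w].
In Python, from cell import manip gives the robot as it stands.
- The arm moves only by the tool servo_tool, never from a script. Its argument "motion" is a list of rows, each a list of 5 numbers: the shift along the tool's x, y, z as a fraction of full scale, then the turn about the tool's z as a fraction of full scale, then the closure, from -1 (fully open) to 1 (shut). A call has 1 to 5 rows; each row shifts and turns the commanded pose from where the row before left it, along the tool's axes as they then stand; what a row does not reach is not made up. Full scale, the value 1, is 2.5 cm for a shift and 6 degrees for a turn. A row lasts 1/12 s, in which the tool goes at most 41.7 mm and 7.16 degrees, less where a joint would pass 70% of its speed; a pose out of reach is approached as far as the arm can. A call with a number of a shift or a turn outside -1 to 1 is refused whole. A call with a gripper value outside its range is refused whole. The fingers move at their own pace and stop on an object; the grip force is fixed at half the most. Time passes only in rows, so rows that do not move let the fingers close. It gives the time, the measured TCP pose, the force, the opening and the grip force at its end, in the units of the state.
- manip.state(): the state, without advancing time (a new reading comes with each control period).
- manip.get_image(name): name is "scene" or "top" or "wrist"; returns a dict with "img" (400x640x3 uint8, red, green, blue), "z_map" (400x640 float32, mm along the optical axis (not along the pixel's ray), 0 where there is no reading), "fov_y" (degrees; the focal length in pixels is half the picture's height over the tangent of half this angle, whatever the lens; pixels are square), "cx", "cy" (the principal point, pixels), "dist" ([k1, k2, p1, p2, k3] as OpenCV has them; the pictures are not rectified), "position" and "orientation" of the camera in the world; the wrist camera has in their place "T_tool_cam" (4x4, takes a point from camera to tool coordinates, whose origin is the TCP and whose axes are the flange's). Camera axes: x right, y up, looking along -z (the intrinsics and any distortion apply to the point x, -y, -z); pixel columns grow to the right and rows downward; lengths in mm; the calibration is good to about 2 mm. A picture is of the moment at which its call begins: read the wrist's pose just before it.
- manip.sign_off(): hands the job in; it is judged then, once.
The state is a dict: "t": time; "joint_pos": joint angles; "dq": joint speeds; "joint_torque": joint torques, N m; "position": TCP position; "orientation": TCP orientation; "ft_force": force on the tool from outside, world axes, zero at the start; "moment": the same for the moment, N m; "opening": opening from 0.0 (shut) to 1.0 (fully open); "finger_force": force on a finger pad.
Only numpy, scipy, OpenCV 4.12 (cv2) and the standard library are available. Lean on these libraries where they do the work, as an engineer would, in place of code of your own. Each camera call takes 0.05 s, during which the arm holds its last target. There are 200 camera calls.

## Working session

There is one attempt and no reset: what is moved stays moved. The work goes in short steps, Python scripts to look and compute and a tool call to move; the robot and the scene stay as the last step left them, time stands still between calls to the robot, and variables do not carry over. Pictures are saved under pics/ and viewed, at most 14 in all, crops included, and the job is handed in when it is done.

Besides the shell and the picture viewer there is one more tool, called as name([rows], argument=value, ...), one row to a line, values as JSON. servo_tool: Moves the arm, as the interface text tells. Shift numbers are shares of 2.5 cm and turn numbers shares of 6 degrees, none past 1 either way. Its arguments: {"type":"object","properties":{"motion":{"type":"array","items":{"type":"array","items":{"type":"number"}}}},"required":["motion"]}

```bash
mkdir -p pics
cat > h.py <<'E'
import numpy as np, cv2
from cell import manip
from scipy.spatial.transform import Rotation as R
def grab(n):
    s=manip.state(); d=manip.get_image(n); 
    f=200/np.tan(np.radians(d['fov_y'])/2)
    d['K']=np.array([[f,0,d['cx']],[0,f,d['cy']],[0,0,1]]);d['D']=np.array(d['dist'],float)
    if n=='wrist':
        T=np.array(d['T_tool_cam']); Rt=R.from_quat(s['orientation']).as_matrix()
        d['R']=Rt@T[:3,:3]; d['p']=Rt@T[:3,3]+np.array(s['position'])
    else:
        d['R']=R.from_quat(d['orientation']).as_matrix(); d['p']=np.array(d['position'])
    return d
def rays(d,uv):
    q=cv2.undistortPoints(np.array(uv,float).reshape(-1,1,2),d['K'],d['D'])[:,0]
    return np.c_[q[:,0],-q[:,1],-np.ones(len(q))]@d['R'].T
def plane(d,uv,z):
    r=rays(d,uv); return d['p']+r*((z-d['p'][2])/r[:,2])[:,None]
def cloud(d):
    v,u=np.mgrid[0:400,0:640]; r=rays(d,np.c_[u.ravel(),v.ravel()])
    P=d['p']+r*d['z_map'].reshape(-1,1); P[d['z_map'].ravel()==0]=np.nan
    return P.reshape(400,640,3)
def save(d,n): cv2.imwrite('pics/'+n,d['img'][:,:,::-1])
E
python3 - <<'E'
from h import *
for n in ('top','scene'):
    d=grab(n); save(d,n+'0.png'); print(n,d['p'],d['R'].round(2).tolist(),d['dist'])
    if n=='top': P=cloud(d); np.save('top0.npy',P)
print(manip.state())
E
```

```text
top [ 436.81417022  -76.0216684  1167.16711221] [[-0.0, 1.0, -0.08], [-1.0, 0.0, 0.01], [0.01, 0.08, 1.0]] [-0.06251611  0.          0.          0.          0.        ]
scene [1295.47885809 -438.7033944  1188.46798469] [[0.43, -0.7, 0.58], [0.9, 0.33, -0.27], [0.0, 0.64, 0.77]] [-0.07846475  0.          0.          0.          0.        ]
{'t': 0.1, 'joint_pos': array([-1.36937970e+00,  2.77084233e-01, -2.77929909e-02,  1.26802163e+00,
       -9.11782486e-06,  1.46741367e+00]), 'dq': array([ 0.00090951, -0.00063462,  0.00245784,  0.00334658,  0.00103588,
       -0.00071766]), 'joint_torque': array([ 3.34748929e-04, -4.46708608e+01,  2.96127945e+01,  8.43746122e-03,
       -1.12664914e-04,  2.08572764e-06]), 'position': array([ 187.42261309, -595.50953904,  252.23133786]), 'orientation': array([ 9.88409087e-01,  1.51810316e-01, -5.60625390e-05, -1.04977684e-03]), 'ft_force': array([-0.51273308,  0.90770924, -0.54614281]), 'moment': array([-0.05093458,  0.03900822, -0.01916951]), 'finger_force': 0.0, 'opening': 1.0009240523149472}
```

View pics/top0.png

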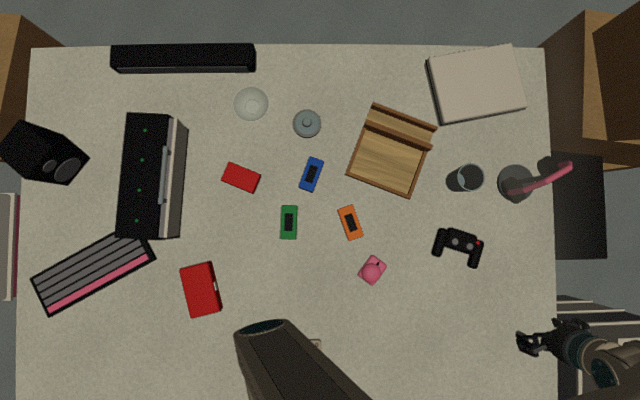

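View pics/scene0.png

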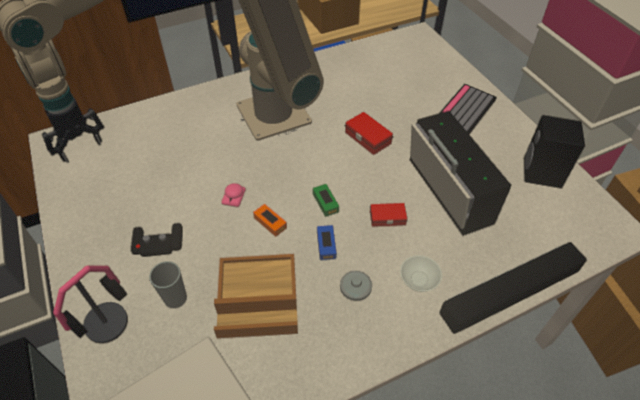

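The top view shows the dock at (150,175) with its front facing right, small red case (241,177), packs blue (311,174), green (289,222) and orange (350,222), and the rack at (392,150). The larger red look-alike is at (200,290). No yellow pack is visible.

```bash
cat >> h.py <<'E'
COL={'blue':(100,125,120,60),'green':(50,85,120,50),'orange':(6,20,150,90),'yellow':(22,35,120,80),'red':(-6,5,150,70)}
def blob(d,c,lo=60,hi=6000):
    h=cv2.cvtColor(d['img'],cv2.COLOR_RGB2HSV).astype(int); a,b,s,v=COL[c]
    H=(h[...,0]+90)%180-90 if a<0 else h[...,0]
    m=((H>=a)&(H<=b)&(h[...,1]>=s)&(h[...,2]>=v)).astype(np.uint8)
    m=cv2.morphologyEx(m,cv2.MORPH_CLOSE,np.ones((3,3)))
    cs,_=cv2.findContours(m,cv2.RETR_EXTERNAL,cv2.CHAIN_APPROX_NONE)
    return [k[:,0] for k in sorted(cs,key=cv2.contourArea,reverse=True) if lo<cv2.contourArea(k)<hi]
def rect(pts):
    (c,(w,h),a)=cv2.minAreaRect(pts[:,:2].astype(np.float32))
    if w<h: w,h,a=h,w,a+90
    return np.round([c[0],c[1],w,h,(a+90)%180-90],1)
def top_rect(d,c,z,P=None):
    "rect of points near height z inside colour blob, from depth"
    P=cloud(d) if P is None else P; out=[]
    for k in blob(d,c):
        m=np.zeros((400,640),np.uint8); cv2.drawContours(m,[k.reshape(-1,1,2)],-1,1,-1)
        q=P[m>0]; q=q[np.abs(q[:,2]-z)<9]
        if len(q)>20: out.append((rect(plane(d,k,z)),rect(q),np.round(np.median(q[:,2]),1)))
    return out
E
python3 - <<'E'
from h import *
d=grab('top');P=cloud(d)
for c,z in [('blue',32),('green',32),('orange',32),('yellow',32),('red',36),('red',50)]:
    for o in top_rect(d,c,z,P): print(c,z,*o)
Z=P[...,2]
def reg(u0,u1,v0,v1,z0,z1):
    q=P[v0:v1,u0:u1].reshape(-1,3); q=q[(q[:,2]>z0)&(q[:,2]<z1)]; return len(q),rect(q),np.median(q[:,2])
print('dock roof',reg(110,190,100,250,165,190))
print('bar',reg(110,190,100,250,193,230))
print('rack tray', reg(340,440,100,200,5,18)); print('rack lips',reg(340,440,100,200,20,32)); print('board',reg(340,440,100,200,60,75))
for n,r in dict(lid=(290,325,105,140),dish=(230,272,85,122),cup=(440,490,160,195),mouse=(355,390,253,287),pad=(428,488,225,270)).items(): print(n,reg(*r,10,140))
print('desk',np.nanmedian(P[300:350,230:232,2]))
E
```

```text
blue 32 [572.7 -73.4  94.2  43.1 -20.5] [572.9 -73.3  94.5  43.2 -20.6] 33.0
green 32 [437.2 -10.3  92.9  42.3   0. ] [437.1 -10.1  92.9  42.6  -0.5] 33.0
orange 32 [ 435.2 -184.2   94.1   44.8   19.8] [ 435.2 -184.4   94.1   45.1   19.8] 32.8
orange 32 [ 605.3 -288.6  194.4  143.5   68.6] [ 605.8 -289.6  195.3  144.9   68.6] 26.8
red 36 [563.  126.6  99.5  58.2  67.5] [563.5 127.7  98.7  58.3  67.5] 36.9
red 50 [249.2 234.4 139.8  84.6  14.8] [248.8 234.8 140.2  84.6  14.1] 51.8
red 50 [561.4 124.1  98.2  57.5  67.5] [560.3 123.4  81.6  50.5  64. ] 41.4
dock roof (5911, array([553.1, 341.8, 319.8, 136.3,  -3.6]), np.float64(175.75479605255987))
bar (327, array([549.9, 282.4, 139.6,  13.5,  -3.5]), np.float64(215.6439622418502))
rack tray (3827, array([ 650.2, -304.9,  296.3,  293.9,   -0. ]), np.float64(12.58858063157868))
rack lips (805, array([ 675.4, -319.8,  298.2,  207.5,  -21.3]), np.float64(26.508776594307392))
board (415, array([ 681.4, -319.1,  201.6,   16.5,   69.1]), np.float64(68.26671991927151))
lid (645, array([723.5, -59.8,  82.5,  81.9, -54.2]), np.float64(22.35142732917234))
dish (850, array([777. , 100.7, 107.3, 105.9,  87.9]), np.float64(22.244147752712706))
cup (803, array([ 555.7, -497.6,   76.1,   72.7,  -89. ]), np.float64(80.93316405868131))
mouse (529, array([ 298.3, -247.1,   74.7,   58.6,  -36.9]), np.float64(26.746414913259514))
pad (1173, array([ 365.8, -495.3,  137.3,   95.4,   72.3]), np.float64(30.554824001542556))
desk 0.5375629395392707
```

```bash
cat >> h.py <<'E'
def plan(x,y,z,psi,s=None):
    "turn (units) first, then shift (units) along tool axes after the turn"
    s=s or manip.state(); M=R.from_quat(s['orientation']).as_matrix()
    p0=np.degrees(np.arctan2(M[1,0],M[0,0])); dt=(psi-p0+180)%360-180
    c,n=np.cos(np.radians(psi)),np.sin(np.radians(psi)); dx,dy,dz=np.array([x,y,z])-s['position']
    print('psi %.1f q6 %.2f turn %.2f | shift %.2f %.2f %.2f'%(p0,s['joint_pos'][5],-dt/6,(c*dx+n*dy)/25,(n*dx-c*dy)/25,-dz/25),'pos',np.round(s['position'],1),'op %.2f F'%s['opening'],np.round(s['ft_force'],1),'t',round(s['t'],1))
E
python3 -c "
from h import *
plan(563,127,150,67.5)"
```

```text
psi 17.5 q6 1.47 turn -8.34 | shift 32.45 2.82 4.10 pos [ 187.4 -595.6  252.4] op 1.00 F [ 0.4 -0.1 -0.1] t 0.1
```

servo_tool([
  [0,0,0,-0.83,-1],
  [0,0,0,-0.83,-1],
  [0,0,0,-0.83,-1],
  [0,0,0,-0.83,-1],
  [0,0,0,-0.83,-1],
])

```text
t: 0.57
position: [187.5, -595.9, 252.8]
orientation: [0.932, 0.363, 0.0, -0.0]
ft_force: [0.6, 0.3, -0.3]
opening: 1.003
finger_force: 0.0
```

servo_tool([
  [0,0,0,-0.83,-1],
  [0,0,0,-0.83,-1],
  [0,0,0,-0.83,-1],
  [0,0,0,-0.83,-1],
  [0,0,0,-0.83,-1],
])

```text
t: 0.98
position: [187.5, -595.9, 252.8]
orientation: [0.831, 0.556, 0.0, -0.0]
ft_force: [-0.9, 0.5, 0.4]
opening: 1.001
finger_force: 0.0
```

servo_tool([
  [0.98,0.08,0,0,-1],
  [0.98,0.08,0,0,-1],
  [0.98,0.08,0,0,-1],
  [0.98,0.08,0,0,-1],
  [0.98,0.08,0,0,-1],
])

```text
t: 1.4
position: [244.4, -485.8, 252.9]
orientation: [0.833, 0.554, 0.0, -0.0]
ft_force: [1.1, -0.5, 0.2]
opening: 1.003
finger_force: 0.0
```

servo_tool([
  [0.98,0.08,0,0,-1],
  [0.98,0.08,0,0,-1],
  [0.98,0.08,0,0,-1],
  [0.98,0.08,0,0,-1],
  [0.98,0.08,0,0,-1],
])

```text
t: 1.82
position: [300.9, -376.6, 253.0]
orientation: [0.833, 0.554, 0.0, -0.0]
ft_force: [0.3, -0.3, -0.4]
opening: 1.0
finger_force: 0.0
```

servo_tool([
  [0.98,0.08,0,0,-1],
  [0.98,0.08,0,0,-1],
  [0.98,0.08,0,0,-1],
  [0.98,0.08,0,0,-1],
  [0.98,0.08,0,0,-1],
])

```text
t: 2.23
position: [357.4, -267.5, 253.1]
orientation: [0.833, 0.554, -0.0, -0.0]
ft_force: [0.0, -0.1, -0.3]
opening: 0.998
finger_force: 0.0
```

servo_tool([
  [0.98,0.08,0,0,-1],
  [0.98,0.08,0,0,-1],
  [0.98,0.08,0,0,-1],
  [0.98,0.08,0,0,-1],
  [0.98,0.08,0,0,-1],
])

```text
t: 2.65
position: [413.9, -158.4, 253.1]
orientation: [0.833, 0.554, -0.0, -0.0]
ft_force: [-0.1, 0.9, 0.1]
opening: 0.997
finger_force: 0.0
```

servo_tool([
  [0.98,0.08,0,0,-1],
  [0.98,0.08,0,0,-1],
  [0.98,0.08,0,0,-1],
  [0.98,0.08,0,0,-1],
  [0.98,0.08,0,0,-1],
])

```text
t: 3.07
position: [470.5, -49.4, 253.1]
orientation: [0.833, 0.554, -0.0, -0.0]
ft_force: [-0.1, 0.5, -0.0]
opening: 0.997
finger_force: 0.0
```

servo_tool([
  [0.98,0.08,0,0,-1],
  [0.98,0.08,0,0,-1],
  [0.98,0.08,0,0,-1],
  [0.98,0.08,0,0,-1],
  [0,0,0,0,-1],
])

```text
t: 3.48
position: [517.1, 39.6, 253.1]
orientation: [0.832, 0.555, 0.001, -0.0]
ft_force: [0.0, -0.1, -0.9]
opening: 1.0
finger_force: 0.0
```

```bash
python3 -c "
from h import *
plan(563,127,150,67.5)"
```

```text
psi 67.5 q6 1.91 turn -0.00 | shift 3.93 0.36 4.12 pos [517.1  39.6 253.1] op 1.00 F [ 0.  -0.1 -0.9] t 3.5
```

servo_tool([
  [0.98,0.09,0.8,0,-1],
  [0.98,0.09,0.8,0,-1],
  [0.98,0.09,0.8,0,-1],
  [0.99,0.09,0.8,0,-1],
  [0,0,0.9,0,-1],
])

```text
t: 3.9
position: [564.3, 126.5, 150.5]
orientation: [0.832, 0.555, 0.002, 0.0]
ft_force: [0.7, 0.0, 0.3]
opening: 1.001
finger_force: 0.0
```

```bash
python3 -c "
from h import *
plan(563,127,26,67.5)
for n in('wrist','top'):
  d=grab(n);save(d,n+'1.png')
  for k in blob(d,'red',200,1e6): print(n,rect(plane(d,k,36)))
"
```

```text
psi 67.4 q6 2.07 turn -0.01 | shift -0.00 -0.06 4.98 pos [564.3 126.5 150.5] op 1.00 F [0.7 0.  0.3] t 3.9
wrist [562.6 127.4  97.8  58.8  67.4]
top [556.8 112.2  68.4  58.5  66.8]
```

View pics/wrist1.png

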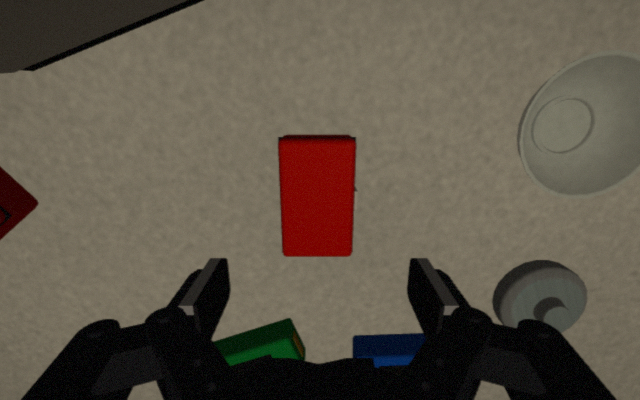

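The wrist view shows the case at (318,195), centred and aligned between the fingers. It is where I measured it, so I'll descend and grip.

servo_tool([
  [0,-0.06,1,0,-1],
  [0,0,1,0,-1],
  [0,0,1,0,-1],
  [0,0,1,0,-1],
  [0,0,0.95,0,-1],
])

```text
t: 4.42
position: [560.9, 123.4, 27.4]
orientation: [0.833, 0.553, 0.0, 0.0]
ft_force: [0.7, -0.4, 0.1]
opening: 0.997
finger_force: 0.0
```

servo_tool([
  [0,0,0,0,1],
  [0,0,0,0,1],
  [0,0,0,0,1],
  [0,0,0,0,1],
  [0,0,0,0,1],
])

```text
t: 4.83
position: [562.1, 124.4, 29.1]
orientation: [0.833, 0.554, 0.002, 0.001]
ft_force: [-0.1, -0.0, -1.8]
opening: 0.693
finger_force: 66.4
```

servo_tool([
  [0,0,0,0,1],
  [0,0,0,0,1],
  [0,0,-0.5,0,1],
  [0,0,-1,0,1],
  [0,0,-1,0,1],
])

```text
t: 5.25
position: [559.1, 124.3, 89.2]
orientation: [0.833, 0.554, -0.001, -0.001]
ft_force: [0.6, -0.0, -1.4]
opening: 0.689
finger_force: 66.5
```

servo_tool([
  [0,0,-1,0,1],
  [0,0,-1,0,1],
  [0,0,0,0,1],
  [0,0,0,0,1],
  [0,0,0,0,1],
])

```text
t: 5.67
position: [559.9, 124.4, 139.1]
orientation: [0.833, 0.554, -0.0, -0.0]
ft_force: [-0.3, -0.6, -1.0]
opening: 0.69
finger_force: 66.7
```

```bash
python3 -c "
from h import *
plan(610,-291,130,68.7)"
```

```text
psi 67.3 q6 2.07 turn -0.24 | shift -14.75 7.90 0.36 pos [559.9 124.4 139.1] op 0.69 F [-0.3 -0.6 -1. ] t 5.7
```

servo_tool([
  [0,0,0,-0.24,1],
  [-0.92,0.49,0,0,1],
  [-0.92,0.49,0,0,1],
  [-0.92,0.49,0,0,1],
  [-0.92,0.49,0,0,1],
])

```text
t: 6.08
position: [571.1, 20.2, 137.3]
orientation: [0.825, 0.565, -0.002, -0.001]
ft_force: [0.3, -0.8, -1.7]
opening: 0.693
finger_force: 66.6
```

servo_tool([
  [-0.92,0.49,0,0,1],
  [-0.92,0.49,0,0,1],
  [-0.92,0.49,0,0,1],
  [-0.92,0.49,0,0,1],
  [-0.92,0.49,0,0,1],
])

```text
t: 6.5
position: [586.4, -109.3, 137.2]
orientation: [0.826, 0.564, -0.001, -0.002]
ft_force: [0.7, 0.5, -1.8]
opening: 0.692
finger_force: 66.6
```

servo_tool([
  [-0.92,0.49,0,0,1],
  [-0.92,0.49,0,0,1],
  [-0.92,0.49,0,0,1],
  [-0.92,0.49,0,0,1],
  [-0.92,0.49,0,0,1],
])

```text
t: 6.92
position: [601.9, -238.4, 137.0]
orientation: [0.826, 0.564, -0.001, -0.002]
ft_force: [0.7, 0.9, -1.5]
opening: 0.686
finger_force: 66.6
```

servo_tool([
  [-0.92,0.49,0,0,1],
  [-0.92,0.49,0,0,1],
  [0,0,0,0,1],
  [0,0,0,0,1],
])

```text
t: 7.25
position: [608.3, -290.4, 137.1]
orientation: [0.826, 0.563, -0.001, -0.002]
ft_force: [-0.1, 0.1, -0.0]
opening: 0.695
finger_force: 66.6
```

```bash
python3 -c "
from h import *
plan(610,-291,42,68.7)
d=grab('top');save(d,'top2.png')
for k in blob(d,'red',200,1e6): print(rect(plane(d,k,140)))
d=grab('wrist');save(d,'wrist2.png')"
```

```text
psi 68.6 q6 1.40 turn -0.02 | shift 0.00 0.07 3.80 pos [ 608.3 -290.4  137.1] op 0.70 F [-0.1  0.1 -0. ] t 7.2
[264.1 209.1 128.3  78.5  14.9]
[ 620.9 -257.7   58.4   41.6  -21.1]
```

View pics/wrist2.png

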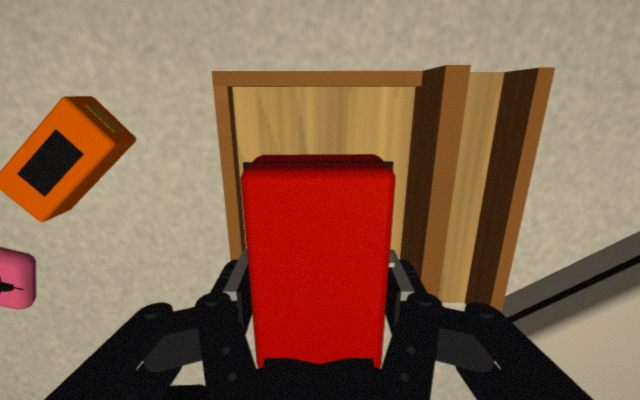

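Case is held level above the tray (tray spans columns 230–420). Lowering it now.

servo_tool([
  [0,0.07,1,0,1],
  [0,0,1,0,1],
  [0,0,1,0,1],
  [0,0,0.6,0,1],
  [0,0,0.2,0,1],
])

```text
t: 7.77
position: [608.1, -286.9, 40.4]
orientation: [0.825, 0.565, -0.002, -0.004]
ft_force: [-0.3, 1.3, -0.4]
opening: 0.694
finger_force: 43.2
```

servo_tool([
  [0,0,0,0,1],
  [0,0,0,0,-0.6],
  [0,0,0,0,-0.8],
  [0,0,0,0,-1],
  [0,0,0,0,-1],
])

```text
t: 8.18
position: [612.3, -290.9, 46.3]
orientation: [0.826, 0.564, 0.001, 0.001]
ft_force: [0.6, -0.5, 0.1]
opening: 1.0
finger_force: 0.0
```

servo_tool([
  [0,0,-1,0,-1],
  [0,0,-1,0,-1],
  [0,0,-1,0,-1],
  [0,0,-1,0,-1],
  [0,0,0,0,-1],
])

```text
t: 8.6
position: [614.9, -292.6, 152.1]
orientation: [0.826, 0.564, 0.003, 0.006]
ft_force: [0.7, 0.3, 1.1]
opening: 1.001
finger_force: 0.0
```

```bash
python3 -c "
from h import *
d=grab('wrist')
P=cloud(d)
for k in blob(d,'red',200,1e6):
  print(rect(plane(d,k,48)))
for o in top_rect(d,'red',48,P): print(o)
q=P[np.abs(P[...,2]-26.5)<4]; print('lips',rect(q))
plan(549.9,282.4,280,176.4)"
```

```text
[ 612.1 -282.1  100.6   58.2   69.3]
[ 363.7 -257.1   54.    25.9   50.9]
lips [ 593.6 -301.7  563.1  293.9   -2.5]
psi 68.7 q6 1.40 turn -17.95 | shift 4.00 22.77 -5.22 pos [ 614.  -292.1  149.6] op 1.00 F [ 0.   0.8 -0.5] t 8.7
```

servo_tool([
  [0,0,-1,-1,-1],
  [0,0,-1,-1,-1],
  [0,0,-1,-1,-1],
  [0,0,-1,-1,-1],
  [0,0,-1,-1,-1],
])

```text
t: 9.07
position: [610.5, -290.0, 269.6]
orientation: [0.649, 0.76, -0.0, -0.001]
ft_force: [-0.6, -0.4, 0.1]
opening: 1.0
finger_force: 0.0
```

servo_tool([
  [0,0,-0.22,-1,-1],
  [0,0,0,-1,-1],
  [0,0,0,-1,-1],
  [0,0,0,-1,-1],
  [0,0,0,-1,-1],
])

```text
t: 9.48
position: [610.7, -290.1, 274.1]
orientation: [0.431, 0.903, 0.0, -0.001]
ft_force: [-0.1, 0.3, -0.4]
opening: 1.0
finger_force: 0.0
```

servo_tool([
  [0,0,0,-1,-1],
  [0,0,0,-1,-1],
  [0,0,0,-1,-1],
  [0,0,0,-1,-1],
  [0,0,0,-1,-1],
])

```text
t: 9.9
position: [610.6, -290.1, 273.9]
orientation: [0.182, 0.983, 0.0, -0.001]
ft_force: [0.2, 0.5, -0.1]
opening: 0.999
finger_force: 0.0
```

servo_tool([
  [0,0,0,-1,-1],
  [0,0,0,-1,-1],
  [0,0,0,-0.95,-1],
  [0.17,0.99,0,0,-1],
  [0.17,0.99,0,0,-1],
])

```text
t: 10.32
position: [605.2, -240.8, 273.6]
orientation: [0.032, 0.999, 0.0, -0.001]
ft_force: [0.3, 1.1, 0.3]
opening: 1.002
finger_force: 0.0
```

servo_tool([
  [0.17,0.99,0,0,-1],
  [0.17,0.99,0,0,-1],
  [0.17,0.99,0,0,-1],
  [0.17,0.99,0,0,-1],
  [0.17,0.99,0,0,-1],
])

```text
t: 10.73
position: [591.5, -114.3, 274.1]
orientation: [0.032, 1.0, 0.0, -0.001]
ft_force: [0.3, -0.5, -0.2]
opening: 1.0
finger_force: 0.0
```

servo_tool([
  [0.17,0.99,0,0,-1],
  [0.17,0.99,0,0,-1],
  [0.17,0.99,0,0,-1],
  [0.17,0.99,0,0,-1],
  [0.17,0.99,0,0,-1],
])

```text
t: 11.15
position: [578.0, 10.5, 274.1]
orientation: [0.032, 1.0, 0.0, -0.001]
ft_force: [0.6, -0.4, 0.2]
opening: 0.996
finger_force: 0.0
```

servo_tool([
  [0.17,0.99,0,0,-1],
  [0.17,0.99,0,0,-1],
  [0.17,0.99,0,0,-1],
  [0.17,0.99,0,0,-1],
  [0.17,0.99,0,0,-1],
])

```text
t: 11.57
position: [564.6, 135.2, 274.1]
orientation: [0.031, 1.0, -0.0, -0.001]
ft_force: [0.3, 0.5, -0.0]
opening: 1.001
finger_force: 0.0
```

servo_tool([
  [0.17,0.99,0,0,-1],
  [0.17,0.99,0,0,-1],
  [0,0,0,0,-1],
  [0,0,0,0,-1],
])

```text
t: 11.9
position: [559.3, 185.0, 274.2]
orientation: [0.03, 1.0, -0.0, -0.001]
ft_force: [0.0, -1.0, -0.2]
opening: 1.0
finger_force: 0.0
```

```bash
python3 -c "
from h import *
plan(549.9,282.4,213,176.4)
d=grab('wrist');save(d,'wrist3.png');P=cloud(d);q=P[np.abs(P[...,2]-213)<6];q=q[(abs(q[:,0]-550)<120)&(abs(q[:,1]-282)<40)];print(len(q),rect(q))
q=P[np.abs(P[...,2]-176)<3];q=q[(abs(q[:,0]-550)<250)&(abs(q[:,1]-330)<90)];print('roof',rect(q))
"
```

```text
psi 176.5 q6 0.27 turn 0.02 | shift 0.62 3.87 2.45 pos [559.3 185.  274.2] op 1.00 F [ 0.  -1.  -0.2] t 11.9
4516 [546.7 282.4 137.4  12.5  -3.3]
roof [561.6 342.5 262.1 130.5  -3.5]
```

View pics/wrist3.png

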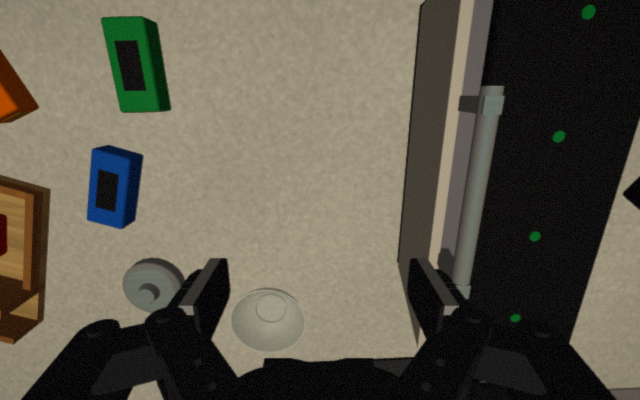

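The bar runs from (490,95) to (462,290), where I expected it.

servo_tool([
  [0.16,0.97,0,0,-1],
  [0.16,0.97,0,0,-1],
  [0.16,0.97,0,0,-1],
  [0.16,0.96,0,0,-1],
  [0,0,0,0,-1],
])

```text
t: 12.37
position: [550.0, 283.7, 274.6]
orientation: [0.03, 1.0, 0.001, -0.0]
ft_force: [-0.5, -0.5, 0.1]
opening: 1.003
finger_force: 0.0
```

servo_tool([
  [0,0,0.8,0,-1],
  [0,0,0.8,0,-1],
  [0,0,0.8,0,-1],
  [0,0,0,0,-1],
])

```text
t: 12.7
position: [547.6, 278.9, 210.2]
orientation: [0.032, 0.999, -0.002, -0.004]
ft_force: [-0.2, 0.1, -1.2]
opening: 1.0
finger_force: 0.0
```

servo_tool([
  [0,0,0,0,1],
  [0,0,0,0,1],
  [0,0,0,0,1],
  [0,0,0,0,1],
  [0,0,0,0,1],
])

```text
t: 13.12
position: [551.0, 281.8, 216.5]
orientation: [0.031, 1.0, 0.0, 0.001]
ft_force: [0.3, 0.4, 0.4]
opening: 0.296
finger_force: 0.0
```

servo_tool([
  [0,0,0,0,1],
  [0,0,0,0,1],
  [0,0,0,0,1],
  [0,0,0,0,1],
  [0,0,0,0,1],
])

```text
t: 13.53
position: [550.6, 281.9, 216.1]
orientation: [0.031, 1.0, 0.0, 0.001]
ft_force: [-0.4, -1.2, 5.5]
opening: 0.115
finger_force: 58.6
```

```bash
python3 -c "
from h import *
plan(549.9,282.4,213,176.4)"
```

```text
psi 176.4 q6 0.43 turn 0.00 | shift 0.03 0.02 0.13 pos [550.6 281.9 216.1] op 0.11 F [-0.4 -1.2  5.5] t 13.5
```

servo_tool([
  [0,0,0,0,0.4],
  [0,0,0,0,0.4],
  [0,0,0.15,0,0.4],
  [0,0,0,0,1],
  [0,0,0,0,1],
])

```text
t: 13.95
position: [549.4, 281.5, 210.1]
orientation: [0.031, 1.0, -0.0, -0.001]
ft_force: [1.5, -0.4, -2.3]
opening: 0.118
finger_force: 58.3
```

servo_tool([
  [0,0,0,0,1],
  [0,0,0,0,1],
  [0,0,0,0,1],
  [0,0,0,0,1],
  [0,0,0,0,1],
])

```text
t: 14.37
position: [549.4, 281.5, 210.1]
orientation: [0.031, 1.0, -0.0, -0.001]
ft_force: [0.5, 0.3, -7.6]
opening: 0.119
finger_force: 58.3
```

```bash
python3 -c "
from h import *
plan(549.9,282.4,213,176.4)
t=np.radians(np.arange(0,90.1,4.5)); o=190*np.sin(t)-12*np.cos(t); z=190*np.cos(t)+12*np.sin(t)
print(np.c_[-np.diff(o),-np.diff(z)].round(1).tolist()); print((np.c_[-np.diff(o),-np.diff(z)]/25).round(2).tolist())"
```

```text
psi 176.4 q6 0.43 turn 0.00 | shift -0.02 0.04 -0.11 pos [549.4 281.5 210.1] op 0.12 F [ 0.5  0.3 -7.6] t 14.4
[[-14.9, -0.4], [-14.9, 0.8], [-14.8, 2.0], [-14.6, 3.1], [-14.3, 4.3], [-13.9, 5.4], [-13.5, 6.5], [-12.9, 7.5], [-12.3, 8.5], [-11.6, 9.4], [-10.8, 10.3], [-10.0, 11.1], [-9.1, 11.9], [-8.1, 12.6], [-7.1, 13.2], [-6.0, 13.7], [-5.0, 14.1], [-3.8, 14.4], [-2.7, 14.7], [-1.5, 14.9]]
[[-0.6, -0.01], [-0.6, 0.03], [-0.59, 0.08], [-0.58, 0.13], [-0.57, 0.17], [-0.56, 0.22], [-0.54, 0.26], [-0.52, 0.3], [-0.49, 0.34], [-0.46, 0.38], [-0.43, 0.41], [-0.4, 0.45], [-0.36, 0.48], [-0.32, 0.5], [-0.28, 0.53], [-0.24, 0.55], [-0.2, 0.56], [-0.15, 0.58], [-0.11, 0.59], [-0.06, 0.59]]
```

servo_tool([
  [0,-0.6,-0.01,0,1],
  [0,-0.6,0.03,0,1],
  [0,-0.59,0.08,0,1],
  [0,-0.58,0.13,0,1],
  [0,-0.57,0.17,0,1],
])

```text
t: 14.78
position: [545.1, 212.7, 195.2]
orientation: [0.03, 1.0, 0.006, -0.002]
ft_force: [10.4, 17.4, -34.6]
opening: 0.121
finger_force: 58.4
```

servo_tool([
  [0,-0.56,0.22,0,1],
  [0,-0.54,0.26,0,1],
  [0,-0.52,0.3,0,1],
  [0,-0.49,0.34,0,1],
  [0,-0.46,0.38,0,1],
])

```text
t: 15.2
position: [541.7, 156.3, 157.9]
orientation: [0.028, 0.999, 0.017, -0.001]
ft_force: [13.9, 43.3, -40.8]
opening: 0.116
finger_force: 58.0
```

```bash
python3 -c "
from h import *
th=np.radians(45);o=190*np.sin(th)-12*np.cos(th);z=20+190*np.cos(th)+12*np.sin(th)
plan(549.1-.063*o,269.5-.998*o,z,176.4)"
```

```text
psi 176.8 q6 0.21 turn 0.06 | shift -0.01 -0.50 -0.20 pos [541.7 156.3 157.9] op 0.12 F [ 13.9  43.3 -40.8] t 15.2
```

```bash
python3 -c "
from h import *
xd=np.array([.063,.998])
def prof(P,nm):
  q=P.reshape(-1,3); q=q[~np.isnan(q[:,0])]
  q=q[(q[:,0]>410)&(q[:,0]<460)]; s=q[:,:2]@xd; 
  for a in range(100,460,12):
    m=(s>=a)&(s<a+12); 
    if m.sum()>5: print(a,np.percentile(q[m,2],[10,50,90]).round(0),end='; ')
  print(nm)
prof(np.load('top0.npy'),'start')
d=grab('top');prof(cloud(d),'now'); save(d,'top4.png')"
```

```text
100 [-2.  1.  4.]; 112 [-1.  1.  4.]; 124 [-1.  1.  3.]; 136 [-3.  1.  4.]; 148 [-2.  1.  3.]; 160 [-2.  1.  3.]; 172 [-1.  1.  4.]; 184 [-2.  0.  4.]; 196 [-1.  1.  3.]; 208 [-2.  1.  4.]; 220 [-2.  1.  3.]; 232 [-2.  1.  4.]; 244 [-2.  1.  4.]; 256 [-2.  1.  3.]; 268 [-1.  1.  3.]; 280 [-2.  1.  3.]; 292 [-2.  1.  4.]; 304 [ -0. 136. 172.]; 316 [ -0.  69. 165.]; 328 [  2. 168. 177.]; 340 [174. 176. 178.]; 352 [173. 176. 178.]; 364 [174. 176. 178.]; 376 [174. 176. 178.]; 388 [174. 176. 178.]; 400 [174. 176. 178.]; 412 [173. 176. 178.]; 424 [173. 176. 178.]; 436 [173. 176. 178.]; start
100 [  1. 613. 639.]; 112 [  3. 622. 645.]; 124 [  1. 633. 647.]; 136 [  2. 633. 647.]; 148 [  1. 633. 646.]; 160 [  1. 632. 646.]; 172 [  1. 630. 644.]; 184 [  1. 626. 641.]; 196 [ -1. 613. 633.]; 208 [ -1.   4. 126.]; 220 [ -1. 120. 126.]; 232 [ -1.   1. 130.]; 400 [174. 176. 178.]; 412 [174. 176. 179.]; 424 [174. 176. 178.]; 436 [174. 176. 177.]; now
```

View pics/top4.png

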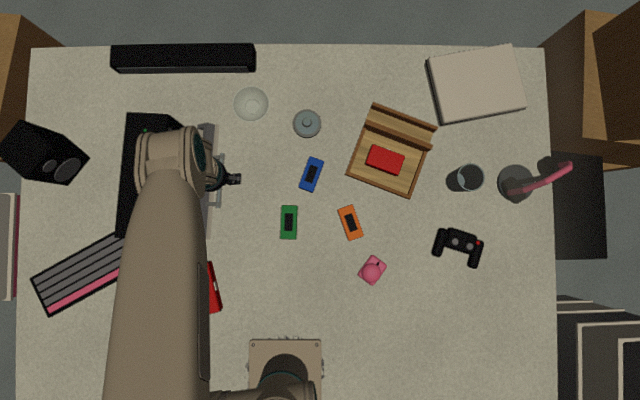

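The front was slightly ajar at the start, so the hinge is at y≈289, not 270. The case lies in the tray at (385,160). I'm replanning the rest of the arc.

servo_tool([
  [0,0.14,0.6,0,1],
  [0,-0.34,0.41,0,1],
  [0,-0.31,0.43,0,1],
  [0,-0.28,0.45,0,1],
  [0,0,0,0,1],
])

```text
t: 15.67
position: [540.0, 125.4, 115.4]
orientation: [0.031, 1.0, 0.003, -0.0]
ft_force: [-0.0, 6.5, -6.6]
opening: 0.117
finger_force: 61.3
```

```bash
python3 -c "
from h import *
f=np.radians(60)
plan(549.1-.063*190*np.sin(f),289.5-190*np.sin(f),23+190.4*np.cos(f),176.4)"
```

```text
psi 176.4 q6 0.17 turn 0.00 | shift 0.05 -0.02 -0.11 pos [540.  125.4 115.4] op 0.12 F [-0.   6.5 -6.6] t 15.7
```

Forces are small now, so I'll continue.

servo_tool([
  [0,-0.23,0.47,0,1],
  [0,-0.21,0.49,0,1],
  [0,-0.17,0.5,0,1],
  [0,-0.14,0.51,0,1],
  [0,-0.1,0.52,0,1],
])

```text
t: 16.08
position: [538.8, 104.5, 55.2]
orientation: [0.031, 1.0, 0.003, 0.0]
ft_force: [-3.5, 6.3, 1.9]
opening: 0.115
finger_force: 59.5
```

servo_tool([
  [0,-0.06,0.53,0,1],
  [0,-0.03,0.4,0,1],
  [0,0,0.1,0,1],
  [0,0,0,0,1],
])

```text
t: 16.42
position: [540.6, 102.6, 34.6]
orientation: [0.031, 1.0, 0.002, 0.001]
ft_force: [-12.6, 4.9, 34.1]
opening: 0.116
finger_force: 68.3
```

```bash
python3 -c "
from h import *
plan(537,99.5,35,176.4)
d=grab('wrist');save(d,'wrist5.png')"
```

```text
psi 176.5 q6 0.13 turn 0.01 | shift 0.14 -0.13 -0.01 pos [540.6 102.6  34.6] op 0.12 F [-12.6   4.9  34.1] t 16.4
```

View pics/wrist5.png

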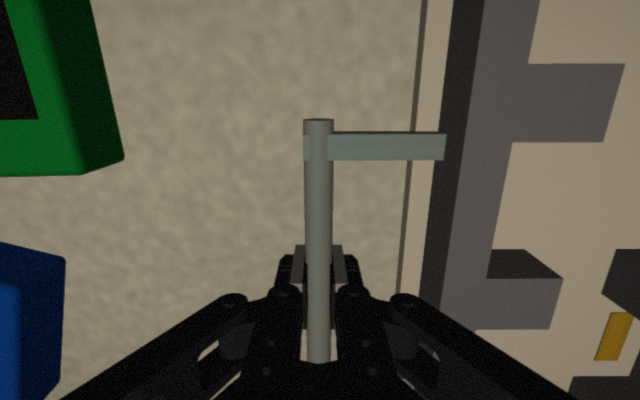

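The front is down on its stop. I'll release and rise.

servo_tool([
  [0,0,-0.1,0,0.3],
  [0,0,0,0,0.2],
  [0,0,0,0,0.2],
  [0,0,0,0,0.2],
])

```text
t: 16.8
position: [539.5, 100.6, 31.4]
orientation: [0.032, 0.999, -0.0, 0.001]
ft_force: [0.1, -0.3, 0.6]
opening: 0.399
finger_force: 0.0
```

servo_tool([
  [0,0,-0.5,0,0.2],
  [0,0,-1,0,0.2],
  [0,0,-1,0,0.2],
  [0,0,-1,0,-1],
  [0,0,-1,0,-1],
])

```text
t: 17.22
position: [538.5, 100.7, 144.0]
orientation: [0.032, 1.0, -0.0, -0.001]
ft_force: [-0.6, 0.5, 0.2]
opening: 0.67
finger_force: 0.0
```

servo_tool([
  [0,-1,-1,0,-1],
  [0,-1,-1,0,-1],
  [0,-1,-1,0,-1],
  [0,-1,-1,0,-1],
  [0,-1,-1,0,-1],
])

```text
t: 17.63
position: [530.5, -25.0, 269.2]
orientation: [0.031, 1.0, -0.0, -0.0]
ft_force: [1.5, 0.3, 0.2]
opening: 0.999
finger_force: 0.0
```

servo_tool([
  [0,-1,0,0,-1],
  [0,-1,0,0,-1],
  [0,-1,0,0,-1],
  [0,-1,0,0,-1],
  [0,-1,0,0,-1],
])

```text
t: 18.05
position: [522.7, -150.0, 268.0]
orientation: [0.032, 1.0, -0.0, -0.0]
ft_force: [0.5, -0.4, -0.8]
opening: 0.998
finger_force: 0.0
```

Run:
```python
from h import *
d=grab('top');save(d,'top6.png');P=cloud(d);np.save('top6.npy',P)
for c in('blue','green','orange'):
    for o in top_rect(d,c,32,P): print(c,*o)
e=np.array([.998,-.063]); xd=np.array([.063,.998])
q=P.reshape(-1,3);q=q[~np.isnan(q[:,0])]; q=q[(q[:,0]>350)&(q[:,0]<720)&(q[:,1]>90)&(q[:,1]<310)&(q[:,2]>15)&(q[:,2]<80)]
print('panel',len(q),rect(q)); S=q[:,:2]@xd; T=q[:,:2]@e
H,a=np.histogram(q[:,2],bins=np.arange(15,70,3)); print(list(zip(a[:-1],H)))
lo=(q[:,2]<33); print('floor pts',lo.sum(),'S',np.percentile(S[lo],[2,98]))
Ht,a=np.histogram(T[lo&(S>180)&(S<270)],bins=np.arange(330,720,8)); print(list(zip(a[:-1].tolist(),Ht.tolist())))
plan(550,100,200,90)
```

```text
blue [572.6 -73.4  94.6  42.9 -20.3] [572.9 -73.5  95.3  43.  -20.3] 32.7
green [ 4.358e+02 -1.030e+01  9.010e+01  4.230e+01  2.000e-01] [435.8 -10.3  90.5  42.2  -0.7] 32.8
orange [ 566.9 -372.6  150.    43.7  -38.1] [ 567.3 -373.8  150.6   43.7  -38.2] 26.9
panel 6328 [548.9 203.  319.1 213.5  -0. ]
[(np.int64(15), np.int64(151)), (np.int64(18), np.int64(46)), (np.int64(21), np.int64(54)), (np.int64(24), np.int64(565)), (np.int64(27), np.int64(1688)), (np.int64(30), np.int64(943)), (np.int64(33), np.int64(220)), (np.int64(36), np.int64(219)), (np.int64(39), np.int64(142)), (np.int64(42), np.int64(86)), (np.int64(45), np.int64(105)), (np.int64(48), np.int64(391)), (np.int64(51), np.int64(1077)), (np.int64(54), np.int64(554)), (np.int64(57), np.int64(65)), (np.int64(60), np.int64(1)), (np.int64(63), np.int64(6)), (np.int64(66), np.int64(2))]
floor pts 3447 S [175.85948999 340.96476507]
[(330, 0), (338, 0), (346, 0), (354, 0), (362, 0), (370, 3), (378, 35), (386, 52), (394, 66), (402, 73), (410, 67), (418, 63), (426, 66), (434, 67), (442, 36), (450, 37), (458, 35), (466, 63), (474, 65), (482, 62), (490, 63), (498, 64), (506, 68), (514, 55), (522, 37), (530, 38), (538, 43), (546, 66), (554, 63), (562, 62), (570, 61), (578, 67), (586, 56), (594, 42), (602, 37), (610, 38), (618, 45), (626, 67), (634, 65), (642, 61), (650, 62), (658, 68), (666, 57), (674, 33), (682, 9), (690, 0), (698, 0), (706, 0)]
psi 176.2 q6 -0.34 turn 14.36 | shift 10.16 1.08 2.72 pos [ 523. -154.  268.] op 1.00 F [ 1.2 -3.9  0.2] t 18.1
```

View pics/top6.png

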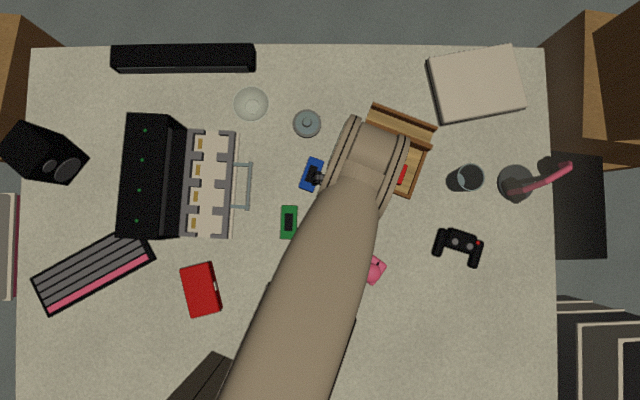

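The front is down and its four pockets are visible at about (200–225, 140–225). Next, a precise look at the pockets with the wrist camera.

servo_tool([
  [0,1,-0.2,1,-1],
  [0,1,-0.2,1,-1],
  [0,1,-0.2,1,-1],
  [0,0,-0.2,1,-1],
  [0,0,-0.2,1,-1],
])

```text
t: 18.52
position: [535.6, -73.7, 293.1]
orientation: [0.291, 0.957, -0.0, -0.001]
ft_force: [0.2, -0.6, 0.3]
opening: 1.0
finger_force: 0.0
```

servo_tool([
  [0,0,0,1,-1],
  [0,0,0,1,-1],
  [0,0,0,1,-1],
  [0,0,0,1,-1],
  [0,0,0,1,-1],
])

```text
t: 18.93
position: [535.5, -74.9, 292.8]
orientation: [0.529, 0.848, -0.0, -0.0]
ft_force: [-0.1, -0.5, -0.3]
opening: 1.0
finger_force: 0.0
```

servo_tool([
  [0,0,0,1,-1],
  [0,0,0,1,-1],
  [0,0,0,1,-1],
  [0,0,0,1,-1],
  [0,0,0,1,-1],
])

```text
t: 19.35
position: [535.5, -74.9, 292.8]
orientation: [0.731, 0.683, -0.0, -0.0]
ft_force: [-0.6, 0.3, 0.5]
opening: 1.0
finger_force: 0.0
```

servo_tool([
  [1,0,0,0,-1],
  [1,0,0,0,-1],
  [1,0,0,0,-1],
  [1,0,0,0,-1],
  [1,0,0,0,-1],
])

```text
t: 19.77
position: [543.3, 50.9, 292.9]
orientation: [0.729, 0.684, -0.0, -0.0]
ft_force: [-0.1, -0.1, -0.7]
opening: 1.002
finger_force: 0.0
```

servo_tool([
  [0,0,0,0,-1],
  [0,0,0,0,-1],
  [0,0,0,0,-1],
])

```text
t: 20.02
position: [543.3, 49.6, 293.0]
orientation: [0.729, 0.685, -0.001, -0.0]
ft_force: [-0.3, -0.0, -0.5]
opening: 0.999
finger_force: 0.0
```

Run:
```python
from h import *
plan(530,50,290,86.4)
d=grab('wrist');save(d,'wrist7.png');P=cloud(d);np.save('w7.npy',P)
e=np.array([.998,-.063]); xd=np.array([.063,.998])
q=P.reshape(-1,3); q=q[~np.isnan(q[:,0])]; q=q[(q[:,0]>350)&(q[:,0]<730)&(q[:,1]>60)&(q[:,1]<310)&(q[:,2]>15)&(q[:,2]<70)]
T=q[:,:2]@e; S=q[:,:2]@xd; hi=(q[:,2]>47)&(q[:,2]<58); print('hi rect',rect(q[hi]),np.median(q[hi,2]), 'floor',np.median(q[(q[:,2]<34)&(q[:,2]>24),2]))
I=np.zeros((260,400),np.uint8); I[(S[hi]-90).astype(int).clip(0,259),(T[hi]-340).astype(int).clip(0,399)]=255
I=cv2.morphologyEx(I,cv2.MORPH_CLOSE,np.ones((5,5))); cv2.imwrite('pics/plan7.png',np.hstack([cv2.resize(I,None,fx=1.5,fy=1.5)]))
```

```text
psi 86.4 q6 1.61 turn 0.00 | shift -0.02 -0.53 0.12 pos [543.3  49.6 293. ] op 1.00 F [-0.3 -0.  -0.5] t 20.0
hi rect [541.6 173.9 305.   46.2  -3.3] 52.78612171064293 floor 28.8512335410079
```

View pics/wrist7.png

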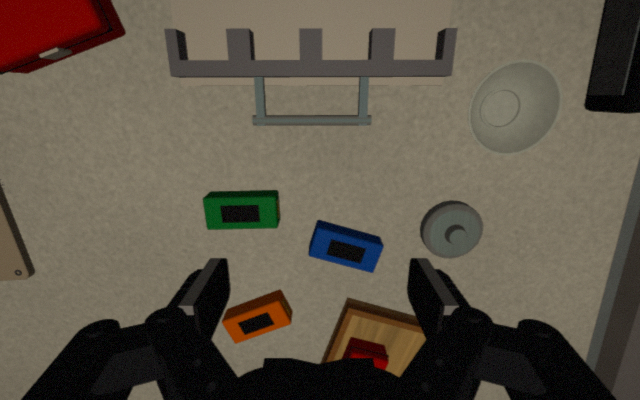

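View pics/plan7.png

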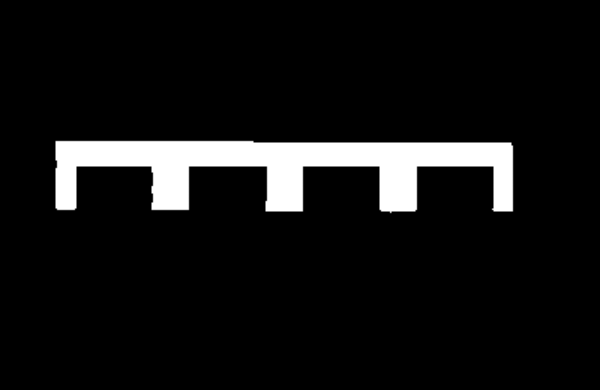

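Run:
```python
from h import *
d=grab('wrist'); print(np.round(d['T_tool_cam'],2).tolist()); P=cloud(d)
for c in('blue','green','orange'):
    for o in top_rect(d,c,32,P): print(c,o[1:])
plan(436.8,-10.2,150,179.8)
```

```text
[[0.0, 0.95, 0.32, 81.45], [1.0, -0.0, -0.0, -1.13], [0.0, 0.32, -0.95, -121.48], [0.0, 0.0, 0.0, 1.0]]
blue (array([571.3, -73.1,  93.8,  44.3, -20.1]), np.float64(33.1))
green (array([435.9,  -9.5,  94. ,  44.4,  -1.9]), np.float64(33.1))
orange (array([ 612. , -240.9,  121.4,  102.3,  -20.2]), np.float64(27.1))
orange (array([ 434.1, -185. ,   94.9,   45.4,   20.4]), np.float64(33.1))
psi 86.3 q6 1.61 turn -15.58 | shift 4.25 -2.39 5.73 pos [543.4  49.1 293.3] op 1.00 F [-0.2 -1.   0.2] t 20.1
```

servo_tool([
  [0,0,0,-1,-1],
  [0,0,0,-1,-1],
  [0,0,0,-1,-1],
  [0,0,0,-1,-1],
  [0,0,0,-1,-1],
])

```text
t: 20.53
position: [543.4, 48.8, 293.5]
orientation: [0.526, 0.851, -0.0, 0.0]
ft_force: [0.2, 0.7, 0.2]
opening: 1.003
finger_force: 0.0
```

servo_tool([
  [0,0,0,-1,-1],
  [0,0,0,-1,-1],
  [0,0,0,-1,-1],
  [0,0,0,-1,-1],
  [0,0,0,-1,-1],
])

```text
t: 20.95
position: [543.5, 48.8, 293.5]
orientation: [0.287, 0.958, -0.0, 0.0]
ft_force: [-1.1, -0.6, 0.9]
opening: 1.002
finger_force: 0.0
```

servo_tool([
  [0,0,0,-1,-1],
  [0,0,0,-1,-1],
  [0,0,0,-1,-1],
  [0,0,0,-1,-1],
  [0,0,0,-1,-1],
])

```text
t: 21.37
position: [543.4, 48.8, 293.5]
orientation: [0.03, 1.0, -0.0, -0.0]
ft_force: [0.4, -0.7, 0.1]
opening: 1.0
finger_force: 0.0
```

servo_tool([
  [0,0,0,-0.45,-1],
  [0.85,-0.48,1,0,-1],
  [0.85,-0.48,1,0,-1],
  [0.85,-0.48,1,0,-1],
  [0.85,-0.48,1,0,-1],
])

```text
t: 21.78
position: [456.8, 1.9, 192.7]
orientation: [0.009, 1.0, -0.0, 0.0]
ft_force: [0.0, -0.9, 0.1]
opening: 1.0
finger_force: 0.0
```

servo_tool([
  [0.85,-0.48,1,0,-1],
  [0,0,0.7,0,-1],
  [0,0,0,0,-1],
  [0,0,0,0,-1],
])

```text
t: 22.12
position: [435.6, -9.1, 150.7]
orientation: [0.009, 1.0, 0.0, -0.001]
ft_force: [0.1, 1.0, 1.3]
opening: 1.001
finger_force: 0.0
```

Run:
```python
from h import *
d=grab('wrist'); P=cloud(d)
for o in top_rect(d,'green',32,P): print(o)
plan(436.4,-10,27,179.2)
```

```text
(array([434.4, -10.2,  94.4,  44.5,  -2.1]), array([434.4, -10.3,  94.5,  44.6,  -2.2]), np.float64(33.0))
psi 179.0 q6 -0.15 turn -0.03 | shift 0.04 -0.04 5.00 pos [437.3  -9.  152. ] op 1.00 F [1.  0.6 0.7] t 22.2
```

servo_tool([
  [0.07,-0.04,1,0.15,-1],
  [0,0,1,0,-1],
  [0,0,1,0,-1],
  [0,0,1,0,-1],
  [0,0,0.9,0,-1],
])

```text
t: 22.58
position: [437.8, -9.8, 29.3]
orientation: [0.015, 1.0, -0.0, 0.002]
ft_force: [0.4, 0.2, 0.2]
opening: 1.0
finger_force: 0.0
```

servo_tool([
  [0,0,0,0,-1],
  [0,0,0,0,1],
  [0,0,0,0,1],
  [0,0,0,0,1],
  [0,0,0,0,1],
])

```text
t: 23.0
position: [437.1, -9.8, 30.8]
orientation: [0.016, 1.0, -0.0, 0.002]
ft_force: [-0.8, -0.9, 0.6]
opening: 0.526
finger_force: 61.7
```

servo_tool([
  [0,0,0,0,1],
  [0,0,0,0,1],
  [0,0,0,0,1],
  [0,0,0,0,1],
  [0,0,0,0,1],
])

```text
t: 23.42
position: [437.1, -9.8, 30.8]
orientation: [0.016, 1.0, -0.0, 0.003]
ft_force: [0.4, -0.1, 6.1]
opening: 0.526
finger_force: 62.6
```

servo_tool([
  [0,0,-0.4,0,1],
  [0,0,-1,0,1],
  [0,0,-1,0,1],
  [0,0,-1,0,1],
  [0,0,-1,0,1],
])

```text
t: 23.83
position: [434.4, -9.3, 140.6]
orientation: [0.016, 1.0, -0.0, 0.001]
ft_force: [0.9, -0.1, -0.9]
opening: 0.53
finger_force: 61.7
```

Run:
```python
from h import *
d=grab('wrist'); s=manip.state(); P=cloud(d); save(d,'wrist8.png')
# pack in hand: top face in tool frame
for k in blob(d,'green',200,1e6)[:1]:
    m=np.zeros((400,640),np.uint8); cv2.drawContours(m,[k.reshape(-1,1,2)],-1,1,-1); q=P[m>0]
    M=R.from_quat(s['orientation']).as_matrix(); t=(q-s['position'])@M
    zt=np.nanpercentile(t[:,2],10); print('top z tool',zt); t=t[abs(t[:,2]-zt)<6]; print(rect(t), 'xmax',np.percentile(t[:,0],99))
plan(431,224.8,150,266.4)
```

```text
top z tool 1.670817936133486
[ 7.   0.7 93.2 45.5  0.2] xmax 52.841063905624225
psi 178.2 q6 -0.14 turn -14.70 | shift -9.35 0.87 -0.18 pos [438.1  -9.9 145.4] op 0.53 F [0.9 0.  1.5] t 23.9
```

servo_tool([
  [0,0,0,-1,1],
  [0,0,0,-1,1],
  [0,0,0,-1,1],
  [0,0,0,-1,1],
  [0,0,0,-1,1],
])

```text
t: 24.3
position: [434.6, -9.4, 139.3]
orientation: [-0.246, 0.969, -0.0, 0.001]
ft_force: [-0.4, 0.3, -1.0]
opening: 0.524
finger_force: 61.8
```

servo_tool([
  [0,0,0,-1,1],
  [0,0,0,-1,1],
  [0,0,0,-1,1],
  [0,0,0,-1,1],
  [0,0,0,-1,1],
])

```text
t: 24.72
position: [434.6, -9.4, 139.2]
orientation: [-0.489, 0.872, -0.0, 0.001]
ft_force: [-0.2, -0.1, -1.1]
opening: 0.526
finger_force: 61.7
```

servo_tool([
  [0,0,0,-1,1],
  [0,0,0,-1,1],
  [0,0,0,-1,1],
  [0,0,0,-1,1],
  [0,0,0,-0.7,1],
])

```text
t: 25.13
position: [434.7, -9.4, 139.2]
orientation: [-0.686, 0.727, -0.001, 0.0]
ft_force: [0.1, 0.3, 0.1]
opening: 0.525
finger_force: 61.7
```

servo_tool([
  [-0.95,0.09,0,0,1],
  [-0.95,0.09,0,0,1],
  [-0.95,0.09,0,0,1],
  [-0.95,0.09,0,0,1],
  [-0.95,0.09,0,0,1],
])

```text
t: 25.55
position: [430.8, 110.9, 139.3]
orientation: [-0.684, 0.729, -0.0, 0.001]
ft_force: [0.9, 0.3, -0.8]
opening: 0.526
finger_force: 61.7
```

servo_tool([
  [-0.95,0.09,0,0,1],
  [-0.95,0.09,0,0,1],
  [-0.95,0.09,0,0,1],
  [-0.95,0.09,0.3,0,1],
  [-0.95,0.09,0.3,0,1],
])

```text
t: 25.97
position: [427.5, 230.7, 124.7]
orientation: [-0.685, 0.729, -0.001, 0.001]
ft_force: [0.6, -0.4, -1.7]
opening: 0.528
finger_force: 61.7
```

servo_tool([
  [0,0,0.3,0,1],
  [0,0,0.3,0,1],
  [0,0,0.2,0,1],
  [0,0,0,0,1],
  [0,0,0,0,1],
])

```text
t: 26.38
position: [426.5, 228.1, 103.3]
orientation: [-0.684, 0.729, 0.0, -0.001]
ft_force: [1.1, 0.1, -1.4]
opening: 0.524
finger_force: 61.7
```

```bash
cat >> h.py <<'E'
E_=np.array([.998,-.063]); X_=np.array([.063,.998])
def inhand(c,name=None):
    "held pack and panel in dock T,S coordinates, tool psi~266"
    d=grab('wrist'); s=manip.state(); P=cloud(d)
    if name: save(d,name)
    k=blob(d,c,200,1e6)[0]; m=np.zeros((400,640),np.uint8); cv2.drawContours(m,[k.reshape(-1,1,2)],-1,1,-1)
    q=P[m>0]; zt=np.nanpercentile(q[:,2],85); q=q[abs(q[:,2]-zt)<5]; T,S=q[:,:2]@E_,q[:,:2]@X_
    print('pack top z',round(zt,1),'ang',rect(q)[4],'T range',np.percentile(T,[.5,99.5]).round(1),'mid',round(np.percentile(T,[.5,99.5]).mean(),1),'S near end %.1f -> centre %.1f'%(np.percentile(S,.5),np.percentile(S,.5)+48))
    w=P.reshape(-1,3); w=w[(abs(w[:,2]-52.5)<5)]; T,S=w[:,:2]@E_,w[:,:2]@X_; g=(T>360)&(T<700)&(S>170)&(S<300); T,S=T[g],S[g]
    I=np.zeros((130,340),np.uint8); I[(S-170).astype(int),(T-360).astype(int)]=1; I=cv2.morphologyEx(I,cv2.MORPH_CLOSE,np.ones((5,5)))
    r=np.where(I.sum(1)>60)[0]; print('end wall S',r.min()+170,r.max()+171) if len(r) else 0
    row=I[40:55].sum(0)>7; e=np.flatnonzero(np.diff(row.astype(int)))+361; print('wall T edges',e.tolist())
E
python3 - <<'E'
from h import *
inhand('green'); plan(431.2,228.3,62,266.4)
E
```

```text
pack top z 106.0 ang 86.2 T range [388.  432.3] mid 410.2 S near end 206.1 -> centre 254.1
end wall S 184 216
wall T edges [377, 381, 441, 466, 516, 542, 591, 595]
psi -93.7 q6 -1.15 turn -0.01 | shift -0.01 -0.17 1.67 pos [427.  228.3 103.6] op 0.52 F [ 0.2 -0.7 -0. ] t 26.4
```

servo_tool([
  [0.07,-0.2,0,0,1],
  [0,0,0,0,1],
  [0,0,0,0,1],
])

```text
t: 26.68
position: [432.7, 226.8, 104.1]
orientation: [-0.684, 0.729, -0.0, 0.001]
ft_force: [-0.1, 0.7, -1.0]
opening: 0.523
finger_force: 61.7
```

Run:
```python
from h import *
inhand('green','wrist9.png'); plan(431.2,228.3,62,266.4)
```

```text
pack top z 106.8 ang 86.4 T range [394.3 438.7] mid 416.5 S near end 205.2 -> centre 253.2
end wall S 184 231
wall T edges [377, 387, 446, 466, 516, 542, 591, 600]
psi -93.6 q6 -1.16 turn -0.01 | shift -0.06 0.05 1.68 pos [432.4 226.8 103.9] op 0.53 F [-0.2 -0.4 -2.2] t 26.7
```

View pics/wrist9.png

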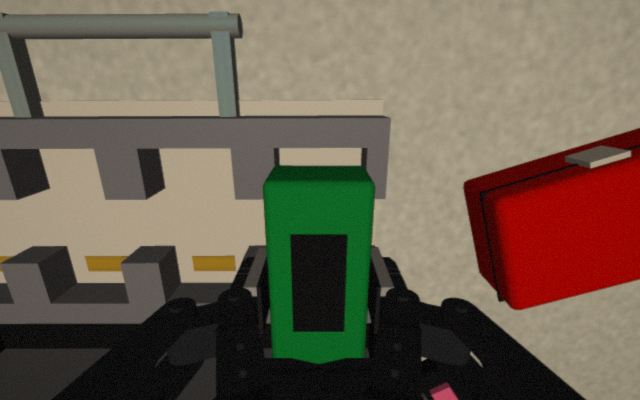

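The green pack is over the right-hand pocket at (318,260), aligned with it. Inserting.

servo_tool([
  [0,0,0.4,0,1],
  [0,0,0.4,0,1],
  [0,0,0.3,0,1],
  [0,0,0.2,0,1],
  [0,0,0,0,1],
])

```text
t: 27.15
position: [430.1, 226.5, 69.0]
orientation: [-0.685, 0.729, 0.001, -0.002]
ft_force: [-0.2, -0.6, -1.7]
opening: 0.527
finger_force: 61.7
```

servo_tool([
  [0,0,0.2,0,1],
  [0,0,0.2,0,1],
  [0,0,0,0,1],
])

```text
t: 27.4
position: [431.2, 226.8, 60.2]
orientation: [-0.685, 0.729, 0.0, -0.001]
ft_force: [-0.8, 0.3, -1.7]
opening: 0.524
finger_force: 61.7
```

Run:
```python
from h import *
inhand('green','wrist10.png'); plan(431.2,228.3,59,266.4)
```

```text
pack top z 62.9 ang 86.3 T range [392.7 437.2] mid 414.9 S near end 205.1 -> centre 253.1
end wall S 184 231
wall T edges [377, 390, 441, 466, 516, 542]
psi -93.6 q6 -1.16 turn 0.00 | shift -0.06 0.01 0.06 pos [431.4 226.9  60.6] op 0.53 F [-0.6  0.3 -1.2] t 27.4
```

servo_tool([
  [0,0,0.1,0,1],
  [0,0,0,0,1],
  [0,0,0,0,-0.3],
  [0,0,0,0,-0.4],
  [0,0,0,0,-0.4],
])

```text
t: 27.87
position: [432.1, 227.1, 58.8]
orientation: [-0.685, 0.729, -0.0, 0.0]
ft_force: [-0.0, -0.4, -0.2]
opening: 0.698
finger_force: 0.0
```

servo_tool([
  [0,0,-0.5,0,-0.4],
  [0,0,-1,0,-0.4],
  [0,0,-1,0,-0.4],
  [0,0,-1,0,-1],
  [0,0,-1,0,-1],
])

```text
t: 28.28
position: [431.6, 226.9, 172.2]
orientation: [-0.685, 0.729, 0.0, -0.0]
ft_force: [-0.6, 1.3, -0.2]
opening: 0.951
finger_force: 0.0
```

Run:
```python
from h import *
inhand('green'); d=grab('wrist');P=cloud(d);q=P.reshape(-1,3)[::3]
print([o for o in top_rect(d,'green',60,P)]); plan(572,-73.3,170,159.7)
```

```text
pack top z 61.7 ang 86.5 T range [393.9 438.2] mid 416.0 S near end 205.7 -> centre 253.7
end wall S 184 300
wall T edges [377, 390, 441, 466, 516, 542, 592, 618]
[]
psi -93.6 q6 -1.16 turn 17.79 | shift -9.32 -9.42 0.23 pos [435.2 228.3 175.8] op 1.00 F [ 1.6  0.2 -0. ] t 28.4
```

servo_tool([
  [0,0,0,1,-1],
  [0,0,0,1,-1],
  [0,0,0,1,-1],
  [0,0,0,1,-1],
  [0,0,0,1,-1],
])

```text
t: 28.8
position: [431.3, 226.8, 170.3]
orientation: [-0.47, 0.883, 0.0, -0.001]
ft_force: [0.5, -0.5, 0.4]
opening: 1.003
finger_force: 0.0
```

servo_tool([
  [0,0,0,1,-1],
  [0,0,0,1,-1],
  [0,0,0,1,-1],
  [0,0,0,1,-1],
  [0,0,0,1,-1],
])

```text
t: 29.22
position: [431.3, 226.8, 170.2]
orientation: [-0.226, 0.974, -0.0, -0.001]
ft_force: [0.1, 0.7, 0.0]
opening: 1.003
finger_force: 0.0
```

servo_tool([
  [0,0,0,1,-1],
  [0,0,0,1,-1],
  [0,0,0,1,-1],
  [0,0,0,1,-1],
  [0,0,0,1,-1],
])

```text
t: 29.63
position: [431.3, 226.8, 170.2]
orientation: [0.034, 0.999, -0.0, -0.001]
ft_force: [-0.4, 0.1, -0.8]
opening: 1.0
finger_force: 0.0
```

servo_tool([
  [0,0,0,1,-1],
  [0,0,0,1,-1],
  [0,0,0,0.8,-1],
  [-0.93,-0.94,0,0,-1],
  [-0.93,-0.94,0,0,-1],
])

```text
t: 30.05
position: [458.3, 167.0, 170.3]
orientation: [0.175, 0.985, -0.0, -0.0]
ft_force: [0.4, 0.3, -0.4]
opening: 1.001
finger_force: 0.0
```

servo_tool([
  [-0.93,-0.94,0,0,-1],
  [-0.93,-0.94,0,0,-1],
  [-0.93,-0.94,0,0,-1],
  [-0.93,-0.94,0,0,-1],
  [-0.93,-0.94,0,0,-1],
])

```text
t: 30.47
position: [526.9, 14.6, 170.3]
orientation: [0.177, 0.984, 0.0, -0.0]
ft_force: [0.2, 1.2, 0.1]
opening: 1.001
finger_force: 0.0
```

servo_tool([
  [-0.93,-0.94,0.3,0,-1],
  [-0.93,-0.94,0.3,0,-1],
  [-0.93,-0.94,0.3,0,-1],
  [0,0,0,0,-1],
  [0,0,0,0,-1],
])

```text
t: 30.88
position: [567.5, -75.6, 147.1]
orientation: [0.178, 0.984, 0.0, -0.001]
ft_force: [-0.4, 0.6, 0.5]
opening: 1.001
finger_force: 0.0
```

Run:
```python
from h import *
d=grab('wrist'); P=cloud(d)
for o in top_rect(d,'blue',32,P): print(o)
plan(572,-73.3,28,159.7)
```

```text
(array([571.2, -73.8,  94.1,  44.5, -20.3]), array([571.3, -73.8,  94.3,  44.8, -20.3]), np.float64(33.0))
psi 159.5 q6 0.11 turn -0.03 | shift -0.17 0.11 4.78 pos [567.1 -74.5 147.5] op 1.00 F [0.6 0.2 0.1] t 30.9
```

servo_tool([
  [-0.15,0.1,0.9,0,-1],
  [0,0,1,0,-1],
  [0,0,1,0,-1],
  [0,0,1,0,-1],
  [0,0,0.85,0,-1],
])

```text
t: 31.35
position: [570.9, -71.5, 28.4]
orientation: [0.176, 0.984, 0.0, -0.001]
ft_force: [-0.6, -0.2, -0.5]
opening: 0.997
finger_force: 0.0
```

servo_tool([
  [0,0,0,0,-1],
  [0,0,0,0,1],
  [0,0,0,0,1],
  [0,0,0,0,1],
  [0,0,0,0,1],
])

```text
t: 31.77
position: [574.3, -73.5, 32.4]
orientation: [0.177, 0.984, -0.0, 0.002]
ft_force: [-1.1, 0.2, 0.0]
opening: 0.523
finger_force: 63.3
```

servo_tool([
  [0,0,0,0,1],
  [0,0,0,0,1],
  [0,0,0,0,1],
  [0,0,0,0,1],
  [0,0,0,0,1],
])

```text
t: 32.18
position: [574.2, -73.5, 32.1]
orientation: [0.177, 0.984, 0.0, 0.002]
ft_force: [0.1, 1.4, 6.5]
opening: 0.523
finger_force: 64.5
```

servo_tool([
  [0,0,-0.4,0,1],
  [0,0,-1,0,1],
  [0,0,-1,0,1],
  [0,0,-1,0,1],
  [0,0,-1,0,1],
])

```text
t: 32.6
position: [571.6, -73.2, 141.4]
orientation: [0.177, 0.984, -0.0, -0.0]
ft_force: [0.7, -0.6, -1.9]
opening: 0.528
finger_force: 63.5
```

Run:
```python
from h import *
plan(582.6,217.5,110,266.4)
```

```text
psi 159.6 q6 0.12 turn -17.80 | shift -11.63 0.29 1.25 pos [571.6 -73.2 141.4] op 0.53 F [ 0.7 -0.6 -1.9] t 32.6
```

servo_tool([
  [0,0,0,-1,1],
  [0,0,0,-1,1],
  [0,0,0,-1,1],
  [0,0,0,-1,1],
  [0,0,0,-1,1],
])

```text
t: 33.02
position: [571.8, -73.2, 140.4]
orientation: [-0.086, 0.996, 0.0, -0.0]
ft_force: [0.4, 0.6, -2.0]
opening: 0.521
finger_force: 63.5
```

servo_tool([
  [0,0,0,-1,1],
  [0,0,0,-1,1],
  [0,0,0,-1,1],
  [0,0,0,-1,1],
  [0,0,0,-1,1],
])

```text
t: 33.43
position: [571.8, -73.2, 140.3]
orientation: [-0.341, 0.94, 0.0, -0.0]
ft_force: [-0.4, -1.0, -1.2]
opening: 0.524
finger_force: 63.5
```

servo_tool([
  [0,0,0,-1,1],
  [0,0,0,-1,1],
  [0,0,0,-1,1],
  [0,0,0,-1,1],
  [0,0,0,-1,1],
])

```text
t: 33.85
position: [571.7, -73.2, 140.3]
orientation: [-0.573, 0.82, 0.0, -0.0]
ft_force: [-1.0, 0.4, -0.8]
opening: 0.528
finger_force: 63.5
```

servo_tool([
  [0,0,0,-1,1],
  [0,0,0,-1,1],
  [0,0,0,-0.8,1],
  [-0.97,0.02,0,0,1],
  [-0.97,0.02,0,0,1],
])

```text
t: 34.27
position: [574.1, -25.2, 140.4]
orientation: [-0.684, 0.73, -0.0, 0.0]
ft_force: [-0.1, 0.5, -1.1]
opening: 0.524
finger_force: 63.5
```

servo_tool([
  [-0.97,0.02,0,0,1],
  [-0.97,0.02,0,0,1],
  [-0.97,0.02,0,0,1],
  [-0.97,0.02,0,0,1],
  [-0.97,0.02,0,0,1],
])

```text
t: 34.68
position: [578.9, 97.5, 140.4]
orientation: [-0.684, 0.729, 0.0, -0.0]
ft_force: [1.0, 0.5, -1.8]
opening: 0.521
finger_force: 63.5
```

servo_tool([
  [-0.97,0.02,0,0,1],
  [-0.97,0.02,0,0,1],
  [-0.97,0.02,0,0,1],
  [-0.97,0.02,0,0,1],
  [-0.97,0.02,0,0,1],
])

```text
t: 35.1
position: [584.0, 218.6, 140.3]
orientation: [-0.685, 0.729, 0.0, -0.0]
ft_force: [-0.3, 1.0, -1.3]
opening: 0.523
finger_force: 63.5
```

servo_tool([
  [0,0,0.4,0,1],
  [0,0,0.4,0,1],
  [0,0,0.4,0,1],
  [0,0,0,0,1],
  [0,0,0,0,1],
])

```text
t: 35.52
position: [583.1, 216.2, 108.3]
orientation: [-0.684, 0.729, 0.001, -0.002]
ft_force: [0.6, 0.5, -1.0]
opening: 0.525
finger_force: 63.5
```

Run:
```python
from h import *
inhand('blue'); plan(582.6,217.5,62,266.4)
```

```text
pack top z 109.7 ang 86.6 T range [544.9 589.3] mid 567.1 S near end 204.3 -> centre 252.3
end wall S 184 231
wall T edges [378, 387, 437, 466, 517, 537, 596, 618, 668, 682]
psi -93.7 q6 -1.26 turn -0.01 | shift -0.04 0.05 1.89 pos [583.9 216.4 109.2] op 0.52 F [-0.2 -0.4 -1.1] t 35.6
```

servo_tool([
  [0,-0.02,0.4,0,1],
  [0,0,0.4,0,1],
  [0,0,0.3,0,1],
  [0,0,0.2,0,1],
  [0,0,0.1,0,1],
])

```text
t: 35.98
position: [583.9, 217.2, 73.2]
orientation: [-0.685, 0.729, 0.001, -0.001]
ft_force: [0.3, 0.6, -1.5]
opening: 0.522
finger_force: 63.5
```

servo_tool([
  [0,0,0.2,0,1],
  [0,0,0.2,0,1],
  [0,0,0.1,0,1],
  [0,0,0,0,1],
])

```text
t: 36.32
position: [584.4, 217.4, 61.5]
orientation: [-0.685, 0.729, 0.0, -0.001]
ft_force: [0.5, -0.5, -1.0]
opening: 0.525
finger_force: 63.5
```

Run:
```python
from h import *
inhand('blue'); plan(582.6,217.5,62,266.4)
```

```text
pack top z 62.9 ang 86.6 T range [546.1 590.7] mid 568.4 S near end 205.6 -> centre 253.6
end wall S 184 231
wall T edges [437, 467, 517, 542, 593, 618, 668, 682]
psi -93.6 q6 -1.26 turn 0.00 | shift 0.01 0.08 -0.00 pos [584.7 217.5  61.9] op 0.52 F [ 0.5 -0.1 -0.8] t 36.4
```

servo_tool([
  [0.02,0,0.08,0,1],
  [0,0,0,0,1],
  [0,0,0,0,-0.3],
  [0,0,0,0,-0.4],
  [0,0,0,0,-0.4],
])

```text
t: 36.78
position: [585.4, 217.2, 60.8]
orientation: [-0.685, 0.729, -0.0, 0.0]
ft_force: [-0.6, 0.3, -0.2]
opening: 0.699
finger_force: 0.0
```

servo_tool([
  [0,0,-0.5,0,-0.4],
  [0,0,-1,0,-0.4],
  [0,0,-1,0,-0.4],
  [0,0,-1,0,-1],
  [0,0,-1,0,-1],
])

```text
t: 37.2
position: [585.0, 217.0, 175.2]
orientation: [-0.685, 0.729, -0.0, 0.0]
ft_force: [-0.3, 0.1, -0.4]
opening: 0.95
finger_force: 0.0
```

Run:
```python
from h import *
inhand('blue');inhand('green'); 
d=grab('top')
for o in top_rect(d,'orange',32): print(o)
plan(434.6,-184.7,170,200)
```

```text
pack top z 61.7 ang 86.7 T range [547.  591.3] mid 569.2 S near end 205.2 -> centre 253.2
end wall S 184 300
wall T edges [376, 389, 437, 466, 517, 542, 593, 617, 668, 682]
pack top z 61.7 ang 86.9 T range [394.7 438.9] mid 416.8 S near end 205.6 -> centre 253.6
end wall S 184 300
wall T edges [376, 388, 437, 466, 517, 542, 593, 617, 668, 682]
(array([ 435.3, -184.3,   94.3,   45. ,   19.8]), array([ 435.2, -184.4,   94.9,   45.5,   20.6]), np.float64(32.9))
(array([ 605.7, -288.7,  194.4,  143.8,   68.9]), array([ 606.1, -289.7,  195.6,  144.7,   68.9]), np.float64(27.1))
psi -93.6 q6 -1.26 turn 11.07 | shift 11.25 -13.03 0.28 pos [587.4 217.7 177.1] op 1.00 F [ 0.2 -0.9 -0.2] t 37.4
```

servo_tool([
  [0,0,0,1,-1],
  [0,0,0,1,-1],
  [0,0,0,1,-1],
  [0,0,0,1,-1],
  [0,0,0,1,-1],
])

```text
t: 37.77
position: [584.0, 216.8, 171.8]
orientation: [-0.47, 0.883, 0.0, -0.001]
ft_force: [-0.1, -0.3, -0.5]
opening: 0.998
finger_force: 0.0
```

servo_tool([
  [0,0,0,1,-1],
  [0,0,0,1,-1],
  [0,0,0,1,-1],
  [0,0,0,1,-1],
  [0,0,0,1,-1],
])

```text
t: 38.18
position: [584.0, 216.8, 171.7]
orientation: [-0.226, 0.974, -0.0, -0.001]
ft_force: [-0.1, -0.4, -0.6]
opening: 0.999
finger_force: 0.0
```

servo_tool([
  [0,0,0,1,-1],
  [0.8,-0.93,0,0.07,-1],
  [0.8,-0.93,0,0,-1],
  [0.8,-0.93,0,0,-1],
  [0.8,-0.93,0,0,-1],
])

```text
t: 38.6
position: [540.2, 101.3, 171.8]
orientation: [-0.174, 0.985, 0.0, -0.001]
ft_force: [0.1, -0.2, -0.2]
opening: 1.001
finger_force: 0.0
```

servo_tool([
  [0.8,-0.93,0,0,-1],
  [0.8,-0.93,0,0,-1],
  [0.8,-0.93,0,0,-1],
  [0.8,-0.93,0,0,-1],
  [0.8,-0.93,0,0,-1],
])

```text
t: 39.02
position: [485.8, -42.2, 172.1]
orientation: [-0.174, 0.985, 0.0, -0.001]
ft_force: [1.4, 0.3, 0.8]
opening: 0.997
finger_force: 0.0
```

servo_tool([
  [0.8,-0.93,0,0,-1],
  [0.8,-0.93,0,0,-1],
  [0.8,-0.93,0.3,0,-1],
  [0.8,-0.93,0.4,0,-1],
  [0.8,-0.93,0.4,0,-1],
])

```text
t: 39.43
position: [432.1, -185.6, 144.7]
orientation: [-0.174, 0.985, 0.0, -0.0]
ft_force: [-0.2, 0.5, -0.9]
opening: 0.998
finger_force: 0.0
```

servo_tool([
  [0,0,0,0,-1],
  [0,0,0,0,-1],
  [0,0,0,0,-1],
])

```text
t: 39.68
position: [432.7, -184.2, 144.9]
orientation: [-0.173, 0.985, 0.001, -0.0]
ft_force: [0.3, 0.6, -0.2]
opening: 0.997
finger_force: 0.0
```

Run:
```python
from h import *
d=grab('wrist'); P=cloud(d)
for o in top_rect(d,'orange',32,P): print(o)
plan(434.6,-184.7,28,200)
```

```text
(array([ 580.8, -335.6,  141.4,   94.5,  -21.2]), array([ 585.8, -339. ,  146.2,   96.4,  -21.4]), np.float64(26.9))
(array([ 586.9, -210.8,   62.2,   57.2,  -20.5]), array([ 591.7, -210.7,   64. ,   59.4,  -21.2]), np.float64(26.9))
psi -160.0 q6 -0.89 turn 0.00 | shift -0.04 -0.05 4.69 pos [ 433.2 -183.9  145.2] op 1.00 F [ 1.  -0.1  0.4] t 39.7
```

Run:
```python
from h import *
d=grab('wrist'); save(d,'wrist11.png')
for k in blob(d,'orange',500,1e6): print(cv2.contourArea(k),k.mean(0),rect(plane(d,k,32)))
```

```text
6236.0 [314.96036585 197.63719512] [ 433.1 -185.9   94.4   45.2   19.7]
5956.0 [ 86.50615385 270.41384615] [ 580.8 -335.1  140.7   95.5  -21.3]
2076.0 [243.8647541  340.69672131] [ 587.6 -210.6   63.7   56.5  -20.3]
```

View pics/wrist11.png

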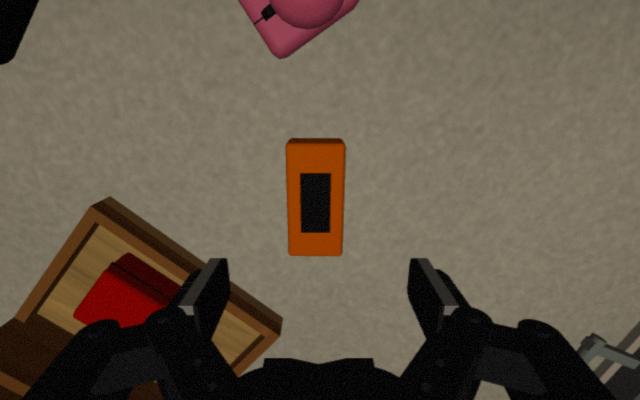

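The orange pack is at (315,197), aligned between the fingers. Gripping it.

servo_tool([
  [0,-0.06,0.8,0,-1],
  [0,0,1,0,-1],
  [0,0,1,0,-1],
  [0,0,1,0,-1],
  [0,0,0.85,0,-1],
])

```text
t: 40.2
position: [434.1, -184.8, 28.1]
orientation: [-0.175, 0.985, 0.0, 0.0]
ft_force: [0.1, -0.2, -0.5]
opening: 1.005
finger_force: 0.0
```

servo_tool([
  [0,0,0,0,-1],
  [0,0,0,0,1],
  [0,0,0,0,1],
  [0,0,0,0,1],
  [0,0,0,0,1],
])

```text
t: 40.62
position: [435.8, -187.0, 31.2]
orientation: [-0.174, 0.985, -0.001, 0.002]
ft_force: [-1.5, 0.2, -1.1]
opening: 0.525
finger_force: 62.7
```

servo_tool([
  [0,0,0,0,1],
  [0,0,0,0,1],
  [0,0,0,0,1],
  [0,0,0,0,1],
  [0,0,0,0,1],
])

```text
t: 41.03
position: [435.8, -187.0, 31.1]
orientation: [-0.174, 0.985, -0.001, 0.002]
ft_force: [-0.1, 1.2, 6.5]
opening: 0.527
finger_force: 63.7
```

servo_tool([
  [0,0,-0.4,0,1],
  [0,0,-1,0,1],
  [0,0,-1,0,1],
  [0,0,-1,0,1],
  [0,0,-1,0,1],
])

```text
t: 41.45
position: [433.1, -185.8, 140.7]
orientation: [-0.173, 0.985, 0.0, -0.0]
ft_force: [0.2, -0.6, -1.6]
opening: 0.525
finger_force: 62.7
```

Run:
```python
from h import *
plan(658.6,212.5,110,266.4)
```

```text
psi -160.0 q6 -0.89 turn -11.07 | shift -16.47 -8.00 1.23 pos [ 433.1 -185.8  140.7] op 0.53 F [ 0.2 -0.6 -1.6] t 41.5
```

servo_tool([
  [0,0,0,-1,1],
  [0,0,0,-1,1],
  [0,0,0,-1,1],
  [0,0,0,-1,1],
  [0,0,0,-1,1],
])

```text
t: 41.87
position: [433.3, -185.9, 139.7]
orientation: [-0.425, 0.905, -0.0, -0.0]
ft_force: [0.8, 0.1, -2.1]
opening: 0.527
finger_force: 62.8
```

servo_tool([
  [0,0,0,-1,1],
  [0,0,0,-1,1],
  [0,0,0,-1,1],
  [0,0,0,-1,1],
  [0,0,0,-1,1],
])

```text
t: 42.28
position: [433.2, -185.8, 139.6]
orientation: [-0.645, 0.765, 0.0, -0.0]
ft_force: [-1.1, -0.4, -1.8]
opening: 0.526
finger_force: 62.8
```

servo_tool([
  [0,0,0,-1,1],
  [0,0,0,-0.07,1],
  [-0.97,-0.47,0,0,1],
  [-0.97,-0.47,0,0,1],
  [-0.97,-0.47,0,0,1],
])

```text
t: 42.7
position: [473.5, -115.1, 139.5]
orientation: [-0.683, 0.73, -0.0, -0.0]
ft_force: [-0.1, -0.3, -1.4]
opening: 0.525
finger_force: 62.8
```

servo_tool([
  [-0.97,-0.47,0,0,1],
  [-0.97,-0.47,0,0,1],
  [-0.97,-0.47,0,0,1],
  [-0.97,-0.47,0,0,1],
  [-0.97,-0.47,0,0,1],
])

```text
t: 43.12
position: [539.9, 2.9, 139.5]
orientation: [-0.684, 0.73, 0.0, -0.0]
ft_force: [-0.5, 0.5, -1.1]
opening: 0.521
finger_force: 62.8
```

servo_tool([
  [-0.97,-0.47,0,0,1],
  [-0.97,-0.47,0,0,1],
  [-0.97,-0.47,0,0,1],
  [-0.97,-0.47,0,0,1],
  [-0.97,-0.47,0,0,1],
])

```text
t: 43.53
position: [606.1, 120.2, 139.4]
orientation: [-0.684, 0.73, 0.0, -0.0]
ft_force: [0.1, -0.4, -1.9]
opening: 0.523
finger_force: 62.8
```

servo_tool([
  [-0.97,-0.47,0,0,1],
  [-0.97,-0.47,0,0,1],
  [-0.97,-0.47,0,0,1],
  [-0.97,-0.47,0,0,1],
  [0,0,0,0,1],
])

```text
t: 43.95
position: [661.2, 217.0, 139.5]
orientation: [-0.685, 0.729, -0.0, 0.002]
ft_force: [1.7, -0.1, -1.6]
opening: 0.528
finger_force: 62.7
```

servo_tool([
  [0,0,0.4,0,1],
  [0,0,0.4,0,1],
  [0,0,0.4,0,1],
  [0,0,0,0,1],
  [0,0,0,0,1],
])

```text
t: 44.37
position: [657.0, 211.5, 107.1]
orientation: [-0.684, 0.729, 0.001, -0.002]
ft_force: [-0.5, -0.0, -0.8]
opening: 0.527
finger_force: 62.8
```

Run:
```python
from h import *
inhand('orange'); plan(658.6,212.5,62,266.4)
```

```text
pack top z 109.5 ang 86.3 T range [619.  663.6] mid 641.3 S near end 204.5 -> centre 252.5
end wall S 184 231
wall T edges [452, 467, 517, 542, 591, 611, 671, 682]
psi -93.7 q6 -1.29 turn -0.01 | shift -0.03 -0.02 1.85 pos [658.  211.9 108.2] op 0.53 F [ 0.  -0.5 -1. ] t 44.4
```

servo_tool([
  [0,-0.06,0.4,0,1],
  [0,0,0.4,0,1],
  [0,0,0.3,0,1],
  [0,0,0.2,0,1],
  [0,0,0.1,0,1],
])

```text
t: 44.83
position: [659.4, 212.5, 72.3]
orientation: [-0.685, 0.729, 0.001, -0.001]
ft_force: [0.4, -0.6, -2.4]
opening: 0.521
finger_force: 62.8
```

servo_tool([
  [0,0,0.2,0,1],
  [0,0,0.2,0,1],
  [0,0,0.1,0,1],
  [0,0,0,0,1],
])

```text
t: 45.17
position: [659.9, 212.7, 60.7]
orientation: [-0.685, 0.729, 0.0, -0.001]
ft_force: [-0.1, 0.0, -0.9]
opening: 0.523
finger_force: 62.8
```

Run:
```python
from h import *
inhand('orange'); plan(658.6,212.5,60.5,266.4)
```

```text
pack top z 63.2 ang 86.4 T range [621.7 666.4] mid 644.0 S near end 205.8 -> centre 253.8
end wall S 184 231
wall T edges [516, 542, 591, 618, 669, 682]
psi -93.6 q6 -1.29 turn 0.00 | shift 0.01 0.06 0.03 pos [660.2 212.8  61.2] op 0.53 F [ 0.3  1.1 -1.1] t 45.2
```

servo_tool([
  [0.02,0,0.08,0,1],
  [0,0,0,0,1],
  [0,0,0,0,-0.3],
  [0,0,0,0,-0.4],
  [0,0,0,0,-0.4],
])

```text
t: 45.63
position: [660.9, 212.4, 60.2]
orientation: [-0.685, 0.729, -0.0, 0.0]
ft_force: [0.4, 0.1, 0.6]
opening: 0.697
finger_force: 0.0
```

servo_tool([
  [0,0,-0.5,0,-0.4],
  [0,0,-1,0,-0.4],
  [0,0,-1,0,-0.4],
  [0,0,-1,0,-1],
  [0,0,-1,0,-1],
])

```text
t: 46.05
position: [660.5, 212.3, 174.5]
orientation: [-0.685, 0.729, -0.0, 0.0]
ft_force: [-0.9, -0.3, 0.7]
opening: 0.954
finger_force: 0.0
```

servo_tool([
  [0,0,-1,0,-1],
  [0,0,-1,0,-1],
  [0,0,0,0,-1],
  [0,0,0,0,-1],
])

```text
t: 46.38
position: [662.1, 212.7, 225.8]
orientation: [-0.685, 0.729, -0.002, 0.003]
ft_force: [-0.1, -0.4, 0.2]
opening: 1.005
finger_force: 0.0
```

Run:
```python
from h import *
for c in('orange','blue','green'): inhand(c,'wrist12.png')
d=grab('wrist'); P=cloud(d); 
for c in('orange','blue','green'):   # flatness of each top face
    k=blob(d,c,200,1e6)[0]; m=np.zeros((400,640),np.uint8); cv2.drawContours(m,[k.reshape(-1,1,2)],-1,1,-1); q=P[m>0]; q=q[abs(q[:,2]-61)<6]
    A=np.c_[q[:,:2]-q[:,:2].mean(0),np.ones(len(q))]; print(c,np.linalg.lstsq(A,q[:,2],rcond=None)[0].round(3))
q=P.reshape(-1,3);b=q[(q[:,2]>28)&(q[:,2]<44)]; T,S=b[:,:2]@E_,b[:,:2]@X_; g=(S>110)&(S<150)&(T>450)&(T<610); print('bar T',np.percentile(T[g],[1,99]),'S',np.percentile(S[g],[5,50,95]))
plan(537.5,100,150,176.4)
```

```text
pack top z 61.7 ang 86.2 T range [622.4 667. ] mid 644.7 S near end 205.5 -> centre 253.5
end wall S 184 300
wall T edges [376, 388, 437, 466, 517, 542, 591, 618, 669, 681]
pack top z 61.7 ang 86.3 T range [546.8 591.7] mid 569.2 S near end 205.5 -> centre 253.5
end wall S 184 300
wall T edges [377, 388, 437, 466, 517, 542, 591, 618, 669, 681]
pack top z 61.7 ang 86.3 T range [395.1 439. ] mid 417.0 S near end 205.7 -> centre 253.7
end wall S 184 300
wall T edges [377, 388, 437, 466, 517, 542, 591, 618, 669, 681]
orange [-4.0000e-03  2.0000e-03  6.0898e+01]
blue [-1.2000e-02  3.0000e-03  6.0829e+01]
green [-2.0000e-02  5.0000e-03  6.0784e+01]
bar T [461.10469004 599.14813028] S [131.56753048 137.70966012 146.50589959]
psi -93.6 q6 -1.29 turn 15.00 | shift 4.58 -4.78 2.81 pos [659.3 212.  220.3] op 1.00 F [ 0.1  0.6 -0.9] t 46.6
```

View pics/wrist12.png

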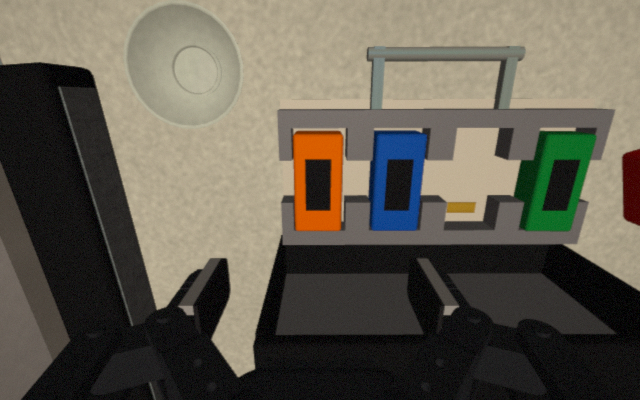

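All three packs sit flat in their pockets: orange (318,180), blue (398,180), green (555,180). Back to the bar.

servo_tool([
  [0,0,0,1,-1],
  [0,0,0,1,-1],
  [0,0,0,1,-1],
  [0,0,0,1,-1],
  [0,0,0,1,-1],
])

```text
t: 47.0
position: [659.4, 212.1, 220.1]
orientation: [-0.47, 0.883, 0.0, -0.002]
ft_force: [0.1, 0.4, -0.1]
opening: 0.999
finger_force: 0.0
```

servo_tool([
  [0,0,0,1,-1],
  [0,0,0,1,-1],
  [0,0,0,1,-1],
  [0,0,0,1,-1],
  [0,0,0,1,-1],
])

```text
t: 47.42
position: [659.4, 212.1, 220.1]
orientation: [-0.226, 0.974, 0.0, -0.002]
ft_force: [0.3, -0.1, 0.3]
opening: 0.998
finger_force: 0.0
```

servo_tool([
  [0,0,0,1,-1],
  [0,0,0,1,-1],
  [0,0,0,1,-1],
  [0,0,0,1,-1],
  [0,0,0,1,-1],
])

```text
t: 47.83
position: [659.4, 212.1, 220.0]
orientation: [0.034, 0.999, -0.0, -0.002]
ft_force: [-0.3, -0.0, 0.7]
opening: 1.002
finger_force: 0.0
```

servo_tool([
  [0.92,-0.95,0.3,0,0.2],
  [0.92,-0.95,0.5,0,0.2],
  [0.92,-0.95,0.6,0,0.2],
  [0.92,-0.95,0.6,0,0.2],
  [0.92,-0.95,0.6,0,0.2],
])

```text
t: 48.25
position: [535.8, 100.1, 155.0]
orientation: [0.031, 1.0, -0.0, -0.001]
ft_force: [-0.0, -0.1, 0.1]
opening: 0.398
finger_force: 0.0
```

servo_tool([
  [0,0,0,0,0.2],
  [0,0,0,0,0.2],
  [0,0,0,0,0.2],
])

```text
t: 48.5
position: [538.2, 100.9, 156.5]
orientation: [0.032, 1.0, 0.0, -0.0]
ft_force: [0.8, 0.5, 0.2]
opening: 0.403
finger_force: 0.0
```

Run:
```python
from h import *
d=grab('wrist');P=cloud(d)
q=P.reshape(-1,3);b=q[(q[:,2]>33)&(q[:,2]<44)]; T,S=b[:,:2]@E_,b[:,:2]@X_; g=(S>115)&(S<150)&(T>540)&(T<585); print(g.sum(),'S',np.percentile(S[g],[2,50,98]))
g=(S>115)&(S<150)&(T>440)&(T<620);print('T',np.percentile(T[g],[1,99]))
plan(537.5,100,34,176.4)
```

```text
692 S [131.26244381 137.20741513 144.46205715]
T [460.64480378 597.61606872]
psi 176.4 q6 0.13 turn 0.00 | shift 0.08 -0.06 4.94 pos [539.5 101.3 157.4] op 0.40 F [ 1.  -0.3  0.1] t 48.5
```

servo_tool([
  [0.05,0.06,1,0,0.2],
  [0,0,1,0,0.2],
  [0,0,1,0,0.2],
  [0,0,1,0,0.2],
  [0,0,0.9,0,0.2],
])

```text
t: 48.97
position: [539.7, 103.5, 34.2]
orientation: [0.031, 1.0, 0.0, 0.002]
ft_force: [0.9, -0.7, 0.5]
opening: 0.396
finger_force: 0.0
```

servo_tool([
  [0,0,0,0,0.2],
  [0,0,0,0,1],
  [0,0,0,0,1],
  [0,0,0,0,1],
  [0,0,0,0,1],
])

```text
t: 49.38
position: [539.2, 102.8, 36.2]
orientation: [0.031, 1.0, 0.0, 0.002]
ft_force: [2.0, 0.6, -1.6]
opening: 0.117
finger_force: 58.5
```

servo_tool([
  [0,0,0,0,1],
  [0,0,0,0,1],
  [0,0,0,0,1],
  [0,0,0,0,1],
  [0,0,0,0,1],
])

```text
t: 49.8
position: [539.1, 102.8, 36.0]
orientation: [0.031, 1.0, 0.0, 0.002]
ft_force: [3.6, 0.4, 4.9]
opening: 0.115
finger_force: 59.0
```

```bash
python3 -c "
from h import *
plan(537.5,100,34,176.4)
f=np.radians(np.r_[86.4,np.arange(82,-4.1,-4)]); y=-190.4*np.sin(f); z=190.4*np.cos(f)
print((np.c_[np.diff(y),-np.diff(z)]/25).round(2).tolist())"
```

```text
psi 176.4 q6 0.13 turn 0.00 | shift 0.06 -0.11 0.08 pos [539.1 102.8  36. ] op 0.12 F [3.6 0.4 4.9] t 49.8
[[0.06, -0.58], [0.09, -0.52], [0.13, -0.52], [0.16, -0.51], [0.2, -0.49], [0.23, -0.48], [0.27, -0.46], [0.3, -0.44], [0.33, -0.42], [0.36, -0.4], [0.38, -0.37], [0.41, -0.34], [0.43, -0.31], [0.45, -0.28], [0.47, -0.25], [0.49, -0.22], [0.5, -0.18], [0.51, -0.15], [0.52, -0.11], [0.53, -0.07], [0.53, -0.04], [0.53, -0.0]]
```

servo_tool([
  [0,0.06,-0.58,0,1],
  [0,0.09,-0.52,0,1],
  [0,0.13,-0.52,0,1],
  [0,0.16,-0.51,0,1],
  [0,0.2,-0.49,0,1],
])

```text
t: 50.22
position: [539.9, 117.4, 100.0]
orientation: [0.032, 0.999, -0.002, 0.002]
ft_force: [9.6, -1.3, -9.2]
opening: 0.123
finger_force: 58.2
```

servo_tool([
  [0,0.23,-0.48,0,1],
  [0,0.27,-0.46,0,1],
  [0,0.3,-0.44,0,1],
  [0,0.33,-0.42,0,1],
  [0,0,0,0,1],
])

```text
t: 50.63
position: [541.6, 144.8, 147.1]
orientation: [0.032, 0.999, -0.003, 0.002]
ft_force: [3.9, -7.8, 3.8]
opening: 0.118
finger_force: 59.2
```

```bash
python3 -c "
from h import *
f=np.radians(50);plan(549.5-.063*190*np.sin(f),292.8-190*np.sin(f),23+190.4*np.cos(f),176.4)"
```

```text
psi 176.4 q6 0.21 turn -0.00 | shift 0.06 0.09 0.07 pos [541.6 144.8 147.1] op 0.12 F [ 3.9 -7.8  3.8] t 50.6
```

servo_tool([
  [0,0.37,-0.39,0,1],
  [0,0.39,-0.36,0,1],
  [0,0.41,-0.34,0,1],
  [0,0.43,-0.31,0,1],
  [0,0.45,-0.28,0,1],
])

```text
t: 51.05
position: [544.5, 191.2, 189.7]
orientation: [0.033, 0.999, -0.009, 0.002]
ft_force: [1.3, -17.8, 13.4]
opening: 0.113
finger_force: 58.5
```

servo_tool([
  [0,0.47,-0.25,0,1],
  [0,0.49,-0.22,0,1],
  [0,0.5,-0.18,0,1],
  [0,0,0,0,1],
])

```text
t: 51.38
position: [547.1, 232.6, 208.8]
orientation: [0.032, 0.999, -0.003, 0.003]
ft_force: [-2.3, -8.6, 22.1]
opening: 0.114
finger_force: 63.1
```

```bash
python3 -c "
from h import *
f=np.radians(18);plan(549.5-.063*190*np.sin(f),292.8-190*np.sin(f),23+190.4*np.cos(f),176.4)"
```

```text
psi 176.4 q6 0.36 turn -0.01 | shift 0.05 0.06 0.19 pos [547.1 232.6 208.8] op 0.11 F [-2.3 -8.6 22.1] t 51.4
```

servo_tool([
  [0,0.51,-0.22,0,1],
  [0,0.52,-0.16,0,1],
  [0,0.53,-0.1,0,1],
  [0,0.53,-0.04,0,1],
  [0,0,0,0,1],
])

```text
t: 51.8
position: [550.3, 287.1, 218.9]
orientation: [0.031, 1.0, -0.0, 0.002]
ft_force: [2.5, -0.1, 8.6]
opening: 0.113
finger_force: 62.3
```

servo_tool([
  [0,0.4,0,0,1],
  [0,0.3,0,0,1],
  [0,0,0,0,1],
  [0,0,0,0,1],
])

```text
t: 52.13
position: [551.4, 304.1, 218.1]
orientation: [0.031, 1.0, 0.0, 0.002]
ft_force: [4.0, 0.9, 5.9]
opening: 0.115
finger_force: 62.9
```

```bash
python3 -c "
from h import *
plan(549.5,304.8,213,176.4)
P=cloud(grab('wrist'));q=P.reshape(-1,3);T,S=q[:,:2]@E_,q[:,:2]@X_
for a in range(100,220,10):
  g=(abs(q[:,2]-a)<5)&(T>380)&(T<680)&(S>280)&(S<345)
  if g.sum()>30: print(a,g.sum(),np.percentile(S[g],[2,10,50]).round(1))
"
```

```text
psi 176.4 q6 0.46 turn 0.00 | shift 0.08 0.02 0.20 pos [551.4 304.1 218.1] op 0.12 F [4.  0.9 5.9] t 52.1
170 2896 [326.7 327.2 329.5]
180 2770 [332.8 334.1 338.9]
200 56 [322.3 323.4 328.7]
210 1631 [321.9 328.4 334.4]
```

servo_tool([
  [0,0.15,0,0,1],
  [0,0.15,0,0,1],
  [0,0,0,0,1],
])

```text
t: 52.43
position: [551.4, 304.8, 218.0]
orientation: [0.033, 0.999, -0.008, 0.002]
ft_force: [2.4, -17.0, 11.6]
opening: 0.113
finger_force: 63.5
```

servo_tool([
  [0,0.15,0,0,1],
  [0,0.15,0,0,1],
  [0,0,0,0,1],
])

```text
t: 52.68
position: [551.4, 305.2, 218.0]
orientation: [0.035, 0.999, -0.016, 0.002]
ft_force: [1.8, -34.8, 15.9]
opening: 0.115
finger_force: 64.3
```

The front is on its stop, shut. I'll relax, release and rise.

servo_tool([
  [0,-0.3,0,0,1],
  [0,-0.2,0,0,1],
  [0,0,0,0,0.4],
  [0,0,0,0,0.2],
  [0,0,0,0,0.2],
])

```text
t: 53.1
position: [548.4, 306.2, 215.1]
orientation: [0.031, 1.0, -0.001, -0.002]
ft_force: [0.4, 0.8, -0.3]
opening: 0.399
finger_force: 0.0
```

servo_tool([
  [0,0,-0.3,0,0.2],
  [0,0,-0.6,0,0.2],
  [0,0,-1,0,0.2],
  [0,0,-1,0,0.2],
  [0,0,-1,0,0.2],
])

```text
t: 53.52
position: [548.9, 306.8, 314.4]
orientation: [0.031, 1.0, -0.0, -0.001]
ft_force: [0.8, -0.6, 0.0]
opening: 0.401
finger_force: 0.0
```

servo_tool([
  [0,-1,0,0,-1],
  [0,-1,0,0,-1],
  [0,-1,0,0,-1],
  [0,-1,0,0,-1],
  [0,-1,0,0,-1],
])

```text
t: 53.93
position: [541.3, 181.2, 313.9]
orientation: [0.031, 1.0, -0.0, -0.001]
ft_force: [1.0, -0.0, -0.4]
opening: 1.001
finger_force: 0.0
```

servo_tool([
  [0,-1,0,0,-1],
  [0,-1,0,0,-1],
  [0,0,0,0,-1],
  [0,0,0,0,-1],
])

```text
t: 54.27
position: [538.5, 131.3, 313.9]
orientation: [0.032, 0.999, 0.0, -0.0]
ft_force: [-0.2, 0.6, 0.3]
opening: 1.002
finger_force: 0.0
```

Run:
```python
from h import *
d=grab('wrist');save(d,'wrist13.png');P=cloud(d);q=P.reshape(-1,3);T,S=q[:,:2]@E_,q[:,:2]@X_
g=(q[:,2]>205)&(q[:,2]<222)&(T>400)&(T<650)&(S>250)&(S<380); print('bar',rect(q[g]),'S',np.percentile(S[g],[2,50,98]))
g=(abs(T-600)<70)&(S>290)&(S<345)&(q[:,2]>30)&(q[:,2]<160); print('panel face',g.sum()); 
if g.sum()>50: print('slope',np.polyfit(q[g,2],S[g],1))
t=grab('top');save(t,'top13.png');PT=cloud(t)
for o in top_rect(t,'red',48,PT): print('case',o)
rl=PT[100:200,340:440].reshape(-1,3); b=rl[(rl[:,2]>60)&(rl[:,2]<75)]; print('board',rect(b))
```

```text
bar [549.6 303.6 140.9  13.1  -3.5] S [331.92266682 334.75714449 342.17654607]
panel face 5597
slope [-3.93508608e-03  3.27382462e+02]
case (array([252.7, 221.2, 139.1,  57.1,  14.3]), array([253.2, 216.6, 141.2,  54.2,   9.9]), np.float64(51.7))
case (array([ 585.9, -289.9,   98.9,   58.6,   70. ]), array([ 586.3, -289.9,   98.6,   58.7,   70. ]), np.float64(48.7))
board [ 737.  -340.3  201.1  135.8   69.3]
```

View pics/wrist13.png

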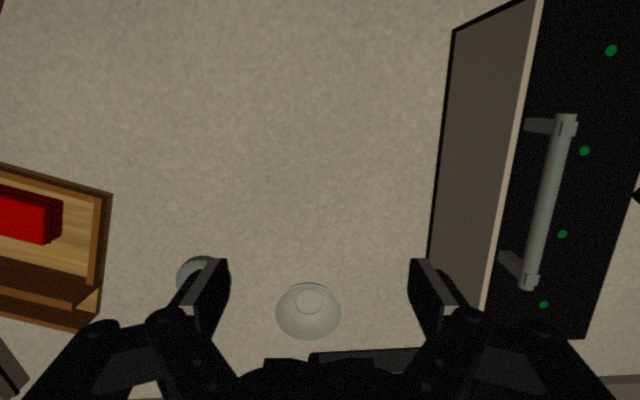

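The front reads upright (slope 0.004 rad) with the bar at (550,200). The case lies flat in the tray, top at 48 mm. The robot is clear, so I'm handing in.

```bash
python3 -c "
from cell import manip
print(manip.sign_off())"
```

```text
the job is handed in; nothing more can be done
None
```

Handed in at about 54 s, verdict not shown: the case lies flat in the rack tray, all three packs present (blue, orange, green; no yellow seen) were seated in their own pockets, and the front is fully shut, though the packs can't be seen behind it.

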